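Finish packing the sample carton and fold its flaps shut

ROBOT

A 6-joint arm with a two-finger parallel gripper is mounted at the origin on a cart in front of the work surface, level with it; the furniture and walls round the work are solid. World frame = base frame: x ahead of the robot, y to its left, z up, the work surface at z = 0. Lengths are in m, angles in rad, forces in N, time in s.
With the tool pointing down it reaches from about 0.4 to 0.825 m from the base axis. Payload 7 kg.
Tool frame: the origin (TCP) lies on the centre line of the jaws, within the pads' length; the fingertips stand 25 mm ahead of it and the grasp point (between the pads) lies 6 mm ahead of it; z points along the fingers, y is the direction in which the jaws open and shut (so a half turn about z gives the same grasp; the last joint's range is limited). The gripper opens to 88 mm and grips with 3 to 60 N. Pads are 19 mm wide; open, the fingers measure 130 mm over their backs; the gripper's body (78 mm by 193 mm) begins 47 mm behind the grasp point.
Start: joints at [-1.01, 0.359, 0.012, 0, -1.224, -0.288], TCP at [0.182, -0.65, 0.252] pointing down, gripper open.
Joint ranges: [-3.07, 3.07], [-1.43, 2.12], [-1.02, 1.25], [-3.03, 1.67], [-3.05, -0], [-3.03, 3.03]. Speed limits (rad/s): [2.39, 2.39, 3.01, 3.14, 3.14, 3.14].

INTERFACE

Orientations are given as [roll, pitch, yaw] about the fixed x, y, z axes, in that order (R = Rz(yaw) Ry(pitch) Rx(roll)).
In Python, from station import * gives the robot as it stands. The module is installed in compiled form; this text tells all that it offers.
- The arm moves only by the tool step_arm, never from a script. Its argument "commands" is text: rows parted by semicolons, each of 6 numbers parted by spaces: the shift along the tool's x, y, z in mm, then the turn, a rotation vector about the tool's x, y, z in rad. A call has 1 to 8 rows; each row shifts and turns the commanded pose from where the row before left it, along the tool's axes as they then stand; what a row does not reach is not made up. A row lasts 1/8 s, in which the tool goes at most 62.5 mm and 10.7 degrees, less where a joint would pass 70% of its speed; a pose out of reach is approached as far as the arm can. A call is refused whole if a number of a shift passes 62.5 or a number of a turn 0.188, either way. A call with a gripper value outside its range is refused whole. "jaw" is the finger opening in mm, from 0 to 87.6, set as the call begins (left out, the last holds). The fingers move at their own pace and stop on an object; "grip_force" is the grip in N (left out, the last holds). Time passes only in rows, so rows that do not move let the fingers close. It gives the time, the measured TCP pose, the force and the opening at its end, in the units of the state.
- get_state(): the state, without advancing time (a new reading comes with each control period).
- grab_frame(name): name is "scene" or "top" or "wrist"; returns a dict with "frame" (400x640x3 uint8, red, green, blue), "fovy" (degrees; the focal length in pixels is half the picture's height over the tangent of half this angle, whatever the lens; pixels are square), "cx", "cy" (the principal point, pixels), "rvec" (rotation vector, rad) and "tvec" (3), from world to camera coordinates, as OpenCV has them; the wrist camera has in their place "tool_from_camera" (4x4, takes a point from camera to tool coordinates, whose origin is the TCP and whose axes are the flange's). Camera axes: x right, y down, z forward; pixel columns grow to the right and rows downward; lengths in m; the calibration is good to about 2 mm. A picture is of the moment at which its call begins: read the wrist's pose just before it. There is no depth.
- job_done(): hands the job in, once; it reports no verdict.
Trained networks look in a picture, given as the dict that the camera call returned (one of the last four; its "shot" number tells which), for a name from the list of things; names that differ only in an ending like _2 or _b are one class to them, and where a whole thing is asked for, a point or a joint stands for the part that bears it (a point fixed in the world has none). Each returns a list of dicts, best first, with "conf" (0 to 1); they miss things now and then, are a little off and sometimes report something else, mostly with a low value. They report only what shows in the picture. A call takes as long as a camera call. They do not tell look-alikes from the thing itself.
- recognise(picture, name): "pixel" ([column, row] in pixels, amid what is visible of it).
The state is a dict: "t": time; "q": joint angles; "qd": joint speeds; "joint_efforts": joint torques, N m; "eef_pos": TCP position; "ee_rot": TCP orientation; "force": force on the tool from outside, world axes, zero at the start; "moment": the same for the moment, N m; "width": finger opening in m.
Only numpy, scipy, OpenCV 4.12 (cv2) and the standard library are available. Lean on these libraries where they do the work, as an engineer would, in place of code of your own. Each camera call takes 0.05 s, during which the arm holds its last target.

TASK

Finish packing the carton for dispatch: stand the loose sample bottle (the twin of the one already packed) upright in the empty cell, then lay the pH pen flat on top of the two bottles, lengthwise in the carton. Then fold both long flaps shut so that they lie level over the opening, not sticking up and not pushed down into the carton. Set the goods down rather than dropping them, and leave the tall glass bottle, the dropper bottle and the tweezers where they are.

Things in the scene. Friction and masses are not known exactly. Their poses are not given: they have to be found in the camera images.
- carton: open brown corrugated shipping carton, 232 (x) x 152 (y) x 145 mm high, board 5 mm; it does not move. Origin: centre of its underside, on the worktop; x along the long sides, z up. Opening 212 x 142 mm (short-end flaps are tucked down inside); floor 5 mm up, with a low insert of 4 mm strips, 32 mm high, that makes two cells; above the insert the inside is clear
- empty_cell (a point): centre of the floor of the empty cell, 72 x 72 mm, 38 mm from the carton's centre towards +x of the carton; axes as the carton; the loose sample bottle is to stand here
- full_cell (a point): centre of the floor of the equal cell on the other side (38 mm towards -x of the carton), which already holds a sample bottle; axes as the carton
- flap_left (a joint): angle (rad) of the flap hinged on the carton's +y long side, 230 long, 75 wide, 5 mm thick: 0 = shut, level; 1.57 = upright; 2.5 to 2.95 at the start = open, pointing out and a little up. It can be pushed in past level, to -0.35. The crease is stiff: the flap stays where it is left; 1 to 2 N at its free edge turns it
- flap_right (a joint): the same for the flap hinged on the carton's -y long side; shut, both flaps meet in the middle with a gap of 2 mm
- flap_left_hinge (a point): middle of the left flap's hinge line, on the outer top edge of the carton's +y side (76 mm from the middle, 145 mm high); axes as the carton, the hinge line is x. Shut, the flap reaches 75 mm from here to -y of the carton, underside at hinge height, outer face 5 mm higher. Open, that outer face is turned down and away
- flap_right_hinge (a point): middle of the right flap's hinge line, on the outer top edge of the carton's -y side; axes as the carton; the right flap is the mirror image
- sample_bottle_centre (a point): the loose sample bottle: clear glass, fixed stopper, 103 mm high, body 58 mm across up to 69 mm from its foot, narrowing to a flat top 32 mm across; 0.17 to 0.33 kg. Point: on its axis, half-way up (51.5 mm), z along the axis. It stands in a row with the tall glass bottle and the dropper bottle, in any order, about 120 mm apart
- packed_bottle_centre (a point): the same kind of bottle, already standing in the full cell; same point and axes
- ph_pen_centre (a point): pH pen meter lying on its flat back: a stick 187 mm long (y axis), 31 mm wide (x), 20 mm high, 70 to 120 g. Point: its centre, 10 mm above its underside; z up. Either end may point either way in the carton
- glass_bottle: bystander: taller clear glass reagent bottle, 68 mm in diameter, 149 mm high; origin at the centre of its foot
- dropper: bystander: small brown dropper bottle with a black rubber teat, 33 mm in diameter, 107 mm high; origin at the centre of its foot
- tweezers: bystander: steel tweezers lying flat, 124 mm long (y axis), 11 mm high; origin at the centre of the underside
Mind the look-alikes: they are no part of the job. What is shaped like the part that bears sample_bottle_centre but green is not meant.

How it is judged:
By the outcome, as a careful person would: the job done as asked, in the order asked, and still so for the second after the job is handed in, with the robot touching nothing.
It also fails if it takes over 72 s, if anything falls off the work surface, if the arm or the gripper's body presses on something with over 40 N, if the wrist force passes 120 N, or if a joint passes its speed limit or range.

## Working session

There is one attempt and no reset: what is moved stays moved. The work goes in short steps, Python scripts to look and compute and a tool call to move; the robot and the scene stay as the last step left them, time stands still between calls to the robot, and variables do not carry over. Pictures are saved under pics/ and viewed, and the job is handed in when it is done.

Besides the shell and the picture viewer there is one more tool, called after "Emit:" as name(argument=value, ...) on one line, values as JSON. step_arm: Moves the arm, as the interface text tells. Its arguments: {"type":"object","properties":{"commands":{"type":"string"},"jaw":{"type":"number"},"grip_force":{"type":"number"}},"required":["commands"]}

```bash
mkdir -p pics; cat > h.py <<'E'
from station import *
import numpy as np, cv2
def shot(n,fn):
    p=grab_frame(n); cv2.imwrite('pics/'+fn+'.png',p['frame'][:,:,::-1]); return p
def ray(p,px):
    f=p['frame'].shape[0]/2/np.tan(np.radians(p['fovy'])/2)
    d=np.array([(px[0]-p['cx'])/f,(px[1]-p['cy'])/f,1.])
    R,_=cv2.Rodrigues(np.array(p['rvec'],float)); t=np.array(p['tvec'],float)
    return -R.T@t, R.T@d
def atz(p,px,z):
    o,d=ray(p,px); return o+d*(z-o[2])/d[2]
def proj(p,X):
    f=p['frame'].shape[0]/2/np.tan(np.radians(p['fovy'])/2)
    K=np.array([[f,0,p['cx']],[0,f,p['cy']],[0,0,1.]])
    return cv2.projectPoints(np.atleast_2d(np.array(X,float)),np.array(p['rvec'],float),np.array(p['tvec'],float),K,None)[0].reshape(-1,2)
E
python3 - <<'E'
from h import *
s=get_state(); print(s)
for n in('scene','top'):
    p=shot(n,n+'0'); print(n,p['fovy'],p['cx'],p['cy'],p['rvec'],p['tvec'],[k for k in p])
    import pickle; pickle.dump(p,open(n+'0.pkl','wb'))
    for o in ['carton','sample_bottle_centre','ph_pen_centre','glass_bottle','dropper','tweezers','flap_left','flap_right']:
        print(o,[(np.round(r['pixel']),round(r['conf'],2)) for r in recognise(p,o)])
E
```

```text
{'t': 0.0, 'q': array([-1.00992457e+00,  3.59382236e-01,  1.10456668e-02, -3.47597634e-04,
       -1.22406722e+00, -2.88119210e-01]), 'qd': array([-0.00120308,  0.00114232, -0.00021158,  0.00012402, -0.00140549,
       -0.00029527]), 'joint_efforts': array([-1.63360477e-03, -5.82714951e+01,  2.93061233e+01,  6.99728251e+00,
        6.99762837e-03, -2.05653159e-04]), 'eef_pos': array([ 0.18170377, -0.64962182,  0.25062036]), 'ee_rot': array([ 3.13995860e+00, -1.43510298e-04, -2.86895838e+00]), 'force': array([ 0.79924001, -0.93921412,  1.17658385]), 'moment': array([0.02216951, 0.04405023, 0.02775136]), 'width': 0.08780605169271537}
scene 43.3541476796949 317.6991938707041 198.9900830771772 [ 0.8890298  -2.26399089  1.28452068] [0.34215758 0.29486535 0.99107838] ['frame', 'fovy', 'cx', 'cy', 'rvec', 'tvec', 'shot']
carton [(array([374., 170.]), 0.55)]
sample_bottle_centre [(array([247., 303.]), 0.9), (array([207., 260.]), 0.86), (array([315., 213.]), 0.82)]
ph_pen_centre [(array([289., 275.]), 0.86)]
glass_bottle [(array([247., 236.]), 0.72), (array([376., 169.]), 0.39)]
dropper [(array([283., 223.]), 0.7)]
tweezers [(array([333., 245.]), 0.58)]
flap_left [(array([376., 170.]), 0.72), (array([359., 164.]), 0.71)]
flap_right [(array([389., 132.]), 0.9)]
top 47.02013868214368 311.4643617835793 205.47758101252666 [ 2.35672448 -1.58964251  0.27857597] [-0.24694343  0.46880366  1.1408873 ] ['frame', 'fovy', 'cx', 'cy', 'rvec', 'tvec', 'shot']
carton [(array([406., 237.]), 0.81), (array([263., 163.]), 0.23)]
sample_bottle_centre [(array([227., 154.]), 0.81), (array([326., 202.]), 0.81), (array([190., 207.]), 0.79)]
ph_pen_centre []
glass_bottle [(array([262., 163.]), 0.89)]
dropper [(array([304., 187.]), 0.73)]
tweezers []
flap_left [(array([364., 223.]), 0.73)]
flap_right [(array([450., 241.]), 0.82)]
```

View pics/scene0.png

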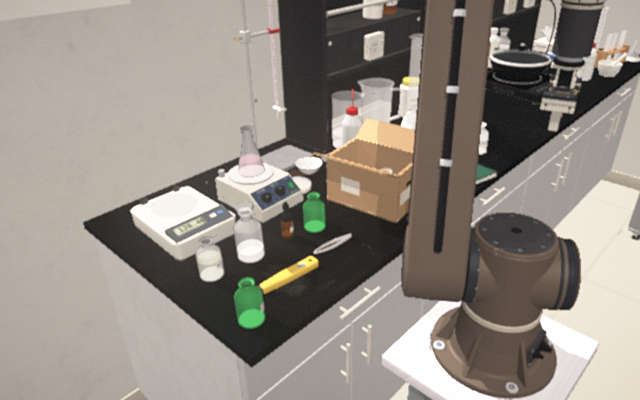

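View pics/top0.png

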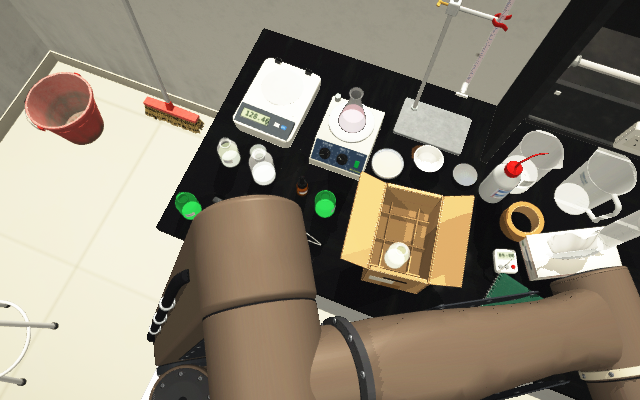

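The clear sample bottle is at scene (209,260) and top (227,152). The pen is yellow, at scene (289,275). The packed bottle is in the near cell, at top (397,256). Next I'll zoom in.

```bash
python3 - <<'E'
import cv2
a=cv2.imread('pics/top0.png'); 
cv2.imwrite('pics/t_c.png',cv2.resize(a[165:300,330:490],None,fx=4.4,fy=4.4,interpolation=cv2.INTER_CUBIC))
cv2.imwrite('pics/t_b.png',cv2.resize(a[130:250,165:325],None,fx=4.8,fy=4.8,interpolation=cv2.INTER_CUBIC))
a=cv2.imread('pics/scene0.png')
cv2.imwrite('pics/s_b.png',cv2.resize(a[190:330,190:360],None,fx=4,fy=4,interpolation=cv2.INTER_CUBIC))
E
```

```text
(no output)
```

View pics/t_c.png

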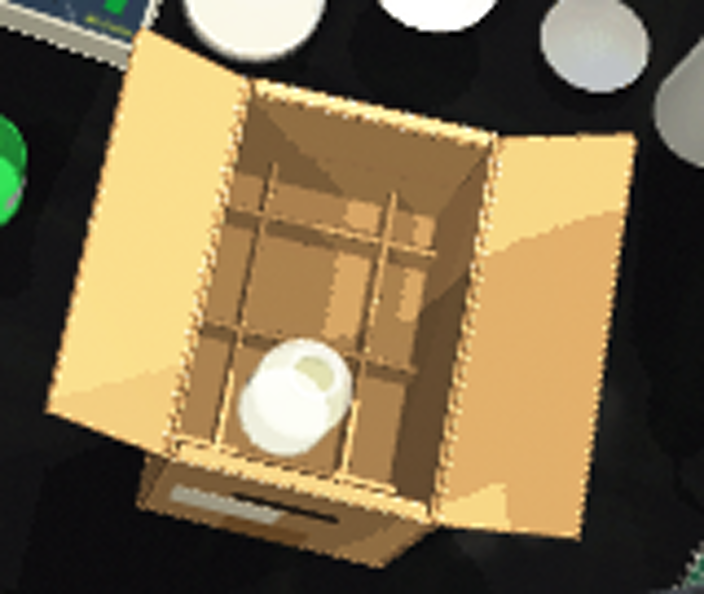

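View pics/t_b.png

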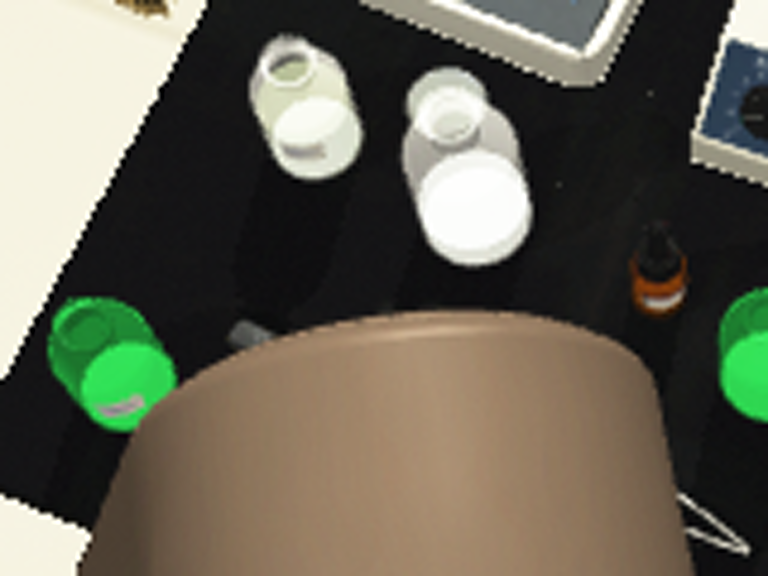

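View pics/s_b.png

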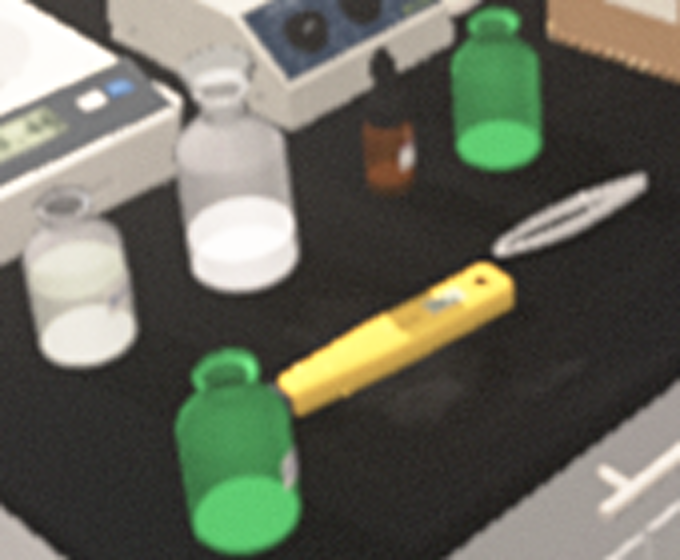

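```bash
python3 - <<'E'
from h import *
import pickle
T=pickle.load(open('top0.pkl','rb'));S=pickle.load(open('scene0.pkl','rb'))
tc=lambda x,y:(330+x/4.4-.4,165+y/4.4-.4); tb=lambda x,y:(165+x/4.8-.4,130+y/4.8-.4); sb=lambda x,y:(190+x/4-.4,190+y/4-.4)
for n,c in dict(FL=(247,85),NL=(172,455),FR=(495,137),NR=(437,520)).items(): print(n,atz(T,tc(*c),.145))
from scipy.optimize import least_squares
L=np.array([[.115,.076],[-.115,.076],[.115,-.076],[-.115,-.076]])
P=np.array([tc(*c) for c in [(247,85),(172,455),(495,137),(437,520)]])
def pts(v,L,z):
    c,s=np.cos(v[2]),np.sin(v[2]); xy=np.c_[v[0]+c*L[:,0]-s*L[:,1],v[1]+s*L[:,0]+c*L[:,1]]; return np.c_[xy,np.full(len(L),z)]
r=least_squares(lambda v:(proj(T,pts(v,L,.145))-P).ravel(),[.6,-.35,0]); print('carton',r.x,r.fun)
print('rim ctr',atz(T,tc(315,378),.108)) 
print('cells',pts(r.x,np.array([[.038,0],[-.038,0]]),0))
print('bottle top T',atz(T,tb(288,66),.103),'base',atz(T,tb(318,138),.0))
print('bottle top S',atz(S,sb(62,206),.103),'base',atz(S,sb(88,335),.0))
print('glass top T',atz(T,tb(448,113),.149),'glass base',atz(T,tb(475,208),0),atz(S,sb(245,245),0))
print('dropper',atz(T,tb(660,295),0.0))
print('greens',atz(T,tb(128,387),0),atz(S,sb(498,145),0))
print('pen',atz(S,sb(395,338),.012),'ends',atz(S,sb(505,272),.02),atz(S,sb(285,392),.02))
print('tweez',atz(S,sb(645,180),.01),atz(S,sb(500,248),.01))
f=pts(r.x,L,.145)
# flap free edges in top: left (140,30),(48,410); right (635,137),(580,538)
c,s=np.cos(r.x[2]),np.sin(r.x[2])
def flap(a,sg): 
    q=[]
    for lx in(.115,-.115):
        ly=sg*(.076-.075*np.cos(a)); q.append([r.x[0]+c*lx-s*ly,r.x[1]+s*lx+c*ly,.145+.075*np.sin(a)])
    return np.array(q)
for sg,E in((1,[(140,30),(48,410)]),(-1,[(635,137),(580,538)])):
    E=np.array([tc(*e) for e in E])
    q=least_squares(lambda a:(proj(T,flap(a[0],sg))-E).ravel(),[2.7]); print('flap',sg,q.x,q.fun)
E
```

```text
FL [ 0.63162438 -0.21594832  0.145     ]
NL [ 0.40980668 -0.24859483  0.145     ]
FR [ 0.65448975 -0.35886486  0.145     ]
NR [ 0.42984667 -0.39291941  0.145     ]
carton [ 0.53179236 -0.30395412  0.14808649] [-1.1877451  -1.4623214  -1.53383054  0.69566114  1.50381082 -0.31678401
  1.2113461   0.72741927]
rim ctr [ 0.49146511 -0.31075859  0.108     ]
cells [[ 0.56937646 -0.29834738  0.        ]
 [ 0.49420826 -0.30956086  0.        ]]
bottle top T [0.59878406 0.23262278 0.103     ] base [0.60252654 0.23410495 0.        ]
bottle top S [0.59874348 0.23876385 0.103     ] base [0.60706194 0.23082427 0.        ]
glass top T [0.58704547 0.12165205 0.149     ] glass base [0.59579373 0.1252858  0.        ] [0.60700774 0.10802554 0.        ]
dropper [ 0.58536191 -0.00084785  0.        ]
greens [0.41342409 0.26845914 0.        ] [ 0.56642035 -0.08369238  0.        ]
pen [0.45546786 0.11827206 0.012     ] ends [0.44412931 0.03605508 0.02      ] [0.45920056 0.19963263 0.02      ]
tweez [ 0.45409139 -0.10726504  0.01      ] [0.47310791 0.01076132 0.01      ]
flap 1 [2.64071894] [-0.63291093 -0.21593534  0.739954    1.18635   ]
flap -1 [2.58246357] [ 0.00384852 -0.48182345  0.67767419  0.02620801]
```

```bash
python3 - <<'E'
from h import *
import pickle
T=pickle.load(open('top0.pkl','rb'));S=pickle.load(open('scene0.pkl','rb'))
# flask: triangulate top and base from both views
def tri(a,b):
    o1,d1=ray(T,a);o2,d2=ray(S,b);A=np.c_[d1,-d2];k=np.linalg.lstsq(A,o2-o1,rcond=None)[0];p,q=o1+k[0]*d1,o2+k[1]*d2;return (p+q)/2,np.linalg.norm(p-q)
print('flask mouth',tri((356,94),(247,129)))
print('balance near corner',atz(T,(287,145),.05),'right corner',atz(T,(310,160),.06))
for px in((312,165),(362,175)):print('stirrer',atz(T,px,.03))
for px in((388,162),(428,158),(465,174)):print('dish',atz(T,px,.03))
print('tape',atz(T,(522,222),.03),'dev',atz(T,(505,262),.02),'redcap',tri((515,170),(352,112)),'redtip',tri((549,154),(352,90)))
print('beaker',atz(T,(585,200),.0), atz(T,(560,270),.0))
print('burette low',tri((462,93),(280,108)))
E
```

```text
flask mouth (array([ 0.79957332, -0.06526997,  0.22904203]), np.float64(0.0001649508262699327))
balance near corner [0.68251239 0.08503594 0.05      ] right corner [0.65889505 0.00425296 0.06      ]
stirrer [ 0.65959119 -0.00159745  0.03      ]
stirrer [ 0.68398721 -0.14530317  0.03      ]
dish [ 0.75038348 -0.20084081  0.03      ]
dish [ 0.80575029 -0.30385605  0.03      ]
dish [ 0.79700331 -0.41652466  0.03      ]
tape [ 0.7164532  -0.60038087  0.03      ] dev [ 0.59305781 -0.58729465  0.02      ] redcap (array([ 0.79157589, -0.51061726,  0.1521257 ]), np.float64(0.003927645982412673)) redtip (array([ 0.83482104, -0.56272709,  0.20613673]), np.float64(0.006749138436776632))
beaker [ 0.86352175 -0.76227665  0.        ] [ 0.63476044 -0.73736369  0.        ]
burette low (array([ 0.93920968, -0.31781422,  0.18530112]), np.float64(0.00458514072752951))
```

```bash
cat > plan.py <<'E'
from h import *
from scipy.spatial.transform import Rotation as Ro
import sys
def plan(pos,rpy,n=None,start=None):
    s=get_state(); p0=np.array(s['eef_pos']);R0=Ro.from_euler('xyz',s['ee_rot'])
    if start is not None: p0=np.array(start[0]);R0=Ro.from_euler('xyz',start[1])
    R1=Ro.from_euler('xyz',rpy); rv=(R0.inv()*R1).as_rotvec(); d=np.array(pos)-p0
    m=int(np.ceil(max(np.linalg.norm(d)/.060,np.linalg.norm(rv)/.18,1)))
    n=n or m; R=R0; out=[]
    for i in range(n):
        sh=R.inv().apply(d/n)*1000; out.append(' '.join('%.1f'%v for v in sh)+' '+' '.join('%.3f'%v for v in rv/n)); R=R*Ro.from_rotvec(rv/n)
    for i in range(0,n,8): print('; '.join(out[i:i+8]))
E
python3 - <<'E'
from plan import *
plan([.600,.234,.25],[np.pi,0,-np.pi/2])
E
```

```text
-37.7 43.4 0.1 -0.000 0.000 -0.076; -40.9 40.4 0.1 -0.000 0.000 -0.076; -43.9 37.2 0.1 -0.000 0.000 -0.076; -46.6 33.8 0.1 -0.000 0.000 -0.076; -49.0 30.1 0.1 -0.000 0.000 -0.076; -51.2 26.3 0.1 -0.000 0.000 -0.076; -53.0 22.3 0.1 -0.000 0.000 -0.076; -54.6 18.2 0.1 -0.000 0.000 -0.076
-55.8 14.0 0.1 -0.000 0.000 -0.076; -56.7 9.7 0.1 -0.000 0.000 -0.076; -57.3 5.3 0.1 -0.000 0.000 -0.076; -57.5 0.9 0.1 -0.000 0.000 -0.076; -57.4 -3.5 0.1 -0.000 0.000 -0.076; -57.0 -7.8 0.1 -0.000 0.000 -0.076; -56.2 -12.1 0.1 -0.000 0.000 -0.076; -55.1 -16.4 0.1 -0.000 0.000 -0.076
-53.7 -20.6 0.1 -0.000 0.000 -0.076
```

Emit:
step_arm(commands="-38 43 0 0 0 -0.076; -41 40 0 0 0 -0.076; -44 37 0 0 0 -0.076; -47 34 0 0 0 -0.076; -49 30 0 0 0 -0.076; -51 26 0 0 0 -0.076; -53 22 0 0 0 -0.076; -55 18 0 0 0 -0.076", jaw=60, grip_force=20)

```text
t: 1.9
eef_pos: [0.3815, -0.2335, 0.2521]
ee_rot: [-3.14, 0.001, -2.258]
force: [1.8, 0.0, 0.1]
width: 0.06
```

Emit:
step_arm(commands="-56 14 0 0 0 -0.076; -57 10 0 0 0 -0.076; -57 5 0 0 0 -0.076; -57 1 0 0 0 -0.076; -57 -3 0 0 0 -0.076; -57 -8 0 0 0 -0.076; -56 -12 0 0 0 -0.076; -55 -16 0 0 0 -0.076")

```text
t: 2.9
eef_pos: [0.5789, 0.1811, 0.2518]
ee_rot: [-3.141, 0.0, -1.65]
force: [1.3, -0.8, 0.3]
width: 0.0601
```

```bash
cat >> h.py <<'E'
from scipy.spatial.transform import Rotation as Ro
def wshot(fn):
    s=get_state(); p=shot('wrist',fn)
    Twt=np.eye(4);Twt[:3,:3]=Ro.from_euler('xyz',s['ee_rot']).as_matrix();Twt[:3,3]=s['eef_pos']
    M=np.linalg.inv(Twt@np.array(p['tool_from_camera'])); p['rvec']=cv2.Rodrigues(M[:3,:3])[0].ravel();p['tvec']=M[:3,3]
    import pickle; pickle.dump(p,open(fn+'.pkl','wb')); return p
E
python3 - <<'E'
from h import *
p=wshot('w1'); print(p['tool_from_camera'],p['fovy'],get_state()['eef_pos'],get_state()['ee_rot'])
for X in([.6,.234,.103],[.6,.234,0]):print(proj(p,X))
import pickle
for n in('scene','top'):
    q=shot(n,n+'1');pickle.dump(q,open(n+'1.pkl','wb'))
E
```

```text
[[ 9.44230053e-04 -9.65357092e-01 -2.60930629e-01  6.82386225e-02]
 [ 9.99999553e-01  9.23967575e-04  2.00325197e-04  1.36502984e-03]
 [ 4.77060912e-05 -2.60930701e-01  9.65357533e-01 -1.32318762e-01]
 [ 0.00000000e+00  0.00000000e+00  0.00000000e+00  1.00000000e+00]] 65.0760231079858 [0.58166825 0.18618101 0.25088482] [-3.13986583e+00  6.98417627e-04 -1.64390028e+00]
[[297.90704176 243.44784731]]
[[302.61549924 211.0549791 ]]
```

View pics/w1.png

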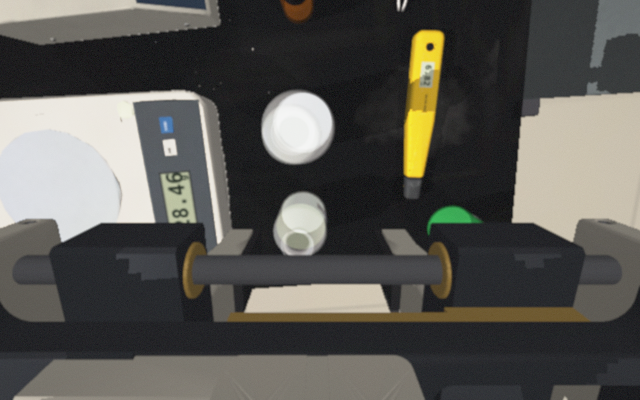

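View pics/top1.png

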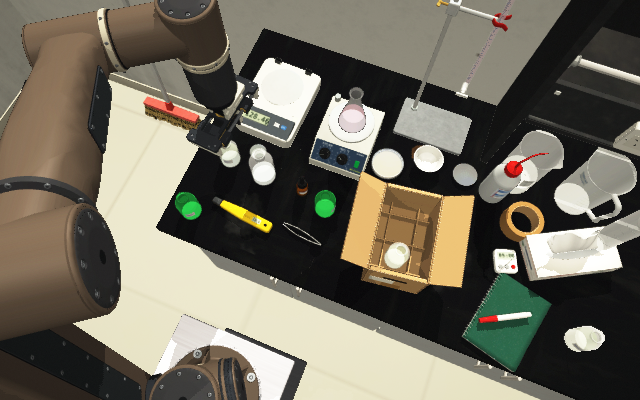

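View pics/scene1.png

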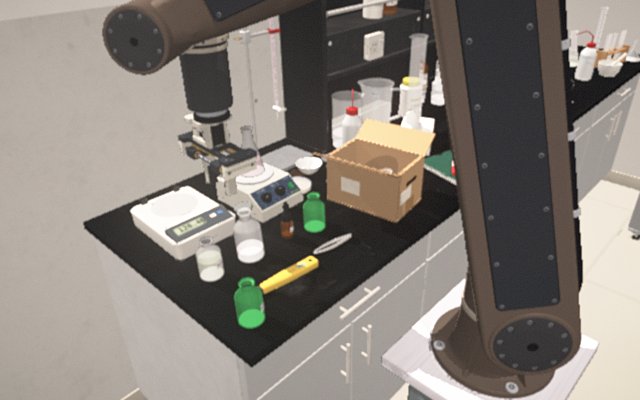

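```bash
python3 - <<'E'
from plan import *
import pickle
T=pickle.load(open('top1.pkl','rb'));W=pickle.load(open('w1.pkl','rb'))
print('pen T',atz(T,(214,200),.012),atz(T,(271,228),.012))
print('pen W',atz(W,(412,197),.012),atz(W,(430,30),.018),[atz(W,c,.02) for c in((415,32),(444,32),(404,176),(426,176))])
plan([.600,.232,.18],[np.pi,0,-np.pi/2])
plan([.600,.232,.105],[np.pi,0,-np.pi/2],2,([.600,.232,.18],[np.pi,0,-np.pi/2]))
E
```

```text
pen T [0.46233785 0.21814056 0.012     ] [0.44695469 0.03515102 0.012     ]
pen W [0.46340655 0.222656   0.012     ] [0.44636226 0.03888101 0.018     ] [array([0.46276454, 0.03996645, 0.02      ]), array([0.43232273, 0.04235564, 0.02      ]), array([0.4751897 , 0.19377704, 0.02      ]), array([0.44927603, 0.19580428, 0.02      ])]
-26.0 -8.6 35.2 0.000 -0.000 -0.040; -25.6 -9.6 35.2 0.000 -0.000 -0.040
0.0 -0.0 37.5 0.000 0.000 0.000; 0.0 -0.0 37.5 0.000 0.000 0.000
```

Emit:
step_arm(commands="-26 -9 35 0 0 -0.04; -26 -9 35 0 0 -0.04; 0 0 0 0 0 0; 0 0 0 0 0 0")

```text
t: 3.55
eef_pos: [0.5995, 0.2293, 0.1823]
ee_rot: [-3.141, -0.0, -1.574]
force: [0.4, -0.4, 0.6]
width: 0.0599
```

```bash
python3 - <<'E'
from plan import *
for i in range(3): s=get_state();print(s['eef_pos'],s['ee_rot'],s['force'])
p=wshot('w2')
for X in([.6,.232,.103],[.6,.232,0]):print(proj(p,X))
E
```

```text
[0.59949201 0.22933049 0.18233885] [-3.14112360e+00 -1.57038818e-04 -1.57352617e+00] [ 0.3906904  -0.40189609  0.59613483]
[0.59949201 0.22933049 0.18233885] [-3.14112360e+00 -1.57038818e-04 -1.57352617e+00] [ 0.3906904  -0.40189609  0.59613483]
[0.59949201 0.22933049 0.18233885] [-3.14112360e+00 -1.57038818e-04 -1.57352617e+00] [ 0.3906904  -0.40189609  0.59613483]
[[314.33764507 215.50505449]]
[[315.15447609 183.67097965]]
```

View pics/w2.png

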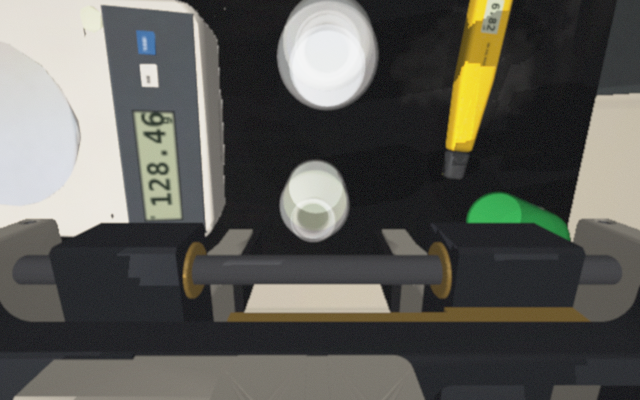

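The rim is at (314,216), as predicted, so I'll descend and grip the stopper.

Emit:
step_arm(commands="-3 0 39 0 0 0; 0 0 38 0 0 0; 0 0 0 0 0 0; 0 0 0 0 0 0")

```text
t: 4.1
eef_pos: [0.6005, 0.2331, 0.107]
ee_rot: [-3.139, 0.001, -1.573]
force: [-0.8, -0.9, 0.4]
width: 0.0599
```

Emit:
step_arm(commands="0 0 0 0 0 0; 0 0 0 0 0 0; 0 0 0 0 0 0; 0 0 0 0 0 0; 0 0 0 0 0 0", jaw=20, grip_force=25)

```text
t: 4.72
eef_pos: [0.6005, 0.2336, 0.1061]
ee_rot: [-3.139, 0.001, -1.572]
force: [1.1, 1.2, 6.6]
width: 0.0441
```

Emit:
step_arm(commands="0 0 0 0 0 0; 0 0 0 0 0 0")

```text
t: 4.97
eef_pos: [0.6005, 0.2336, 0.1061]
ee_rot: [-3.139, 0.001, -1.572]
force: [0.4, -0.1, 5.7]
width: 0.0438
```

```bash
python3 - <<'E'
from plan import *
p=wshot('w3');q=shot('scene','scene3')
cv2.imwrite('pics/scene3c.png',cv2.resize(q['frame'][170:310,150:320,::-1],None,fx=4,fy=4,interpolation=cv2.INTER_CUBIC))
E
```

```text
(no output)
```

View pics/scene3c.png

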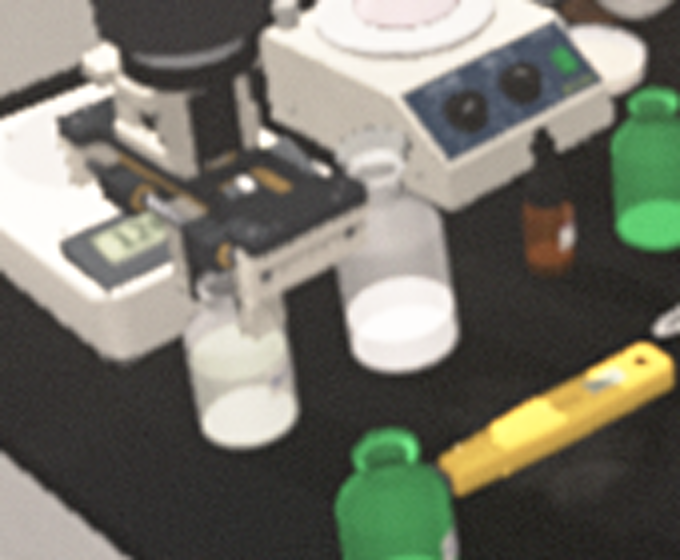

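View pics/w3.png

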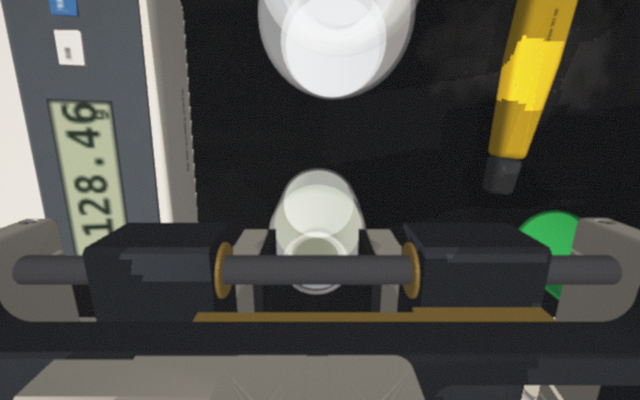

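The fingertips are pinching the shoulder: the opening reads 44 mm where the stopper is 32 mm. I'll open, rise 8 mm and grip the stopper again.

Emit:
step_arm(commands="0 0 0 0 0 0; 0 0 0 0 0 0; 0 0 -8 0 0 0; 0 0 0 0 0 0", jaw=56)

```text
t: 5.58
eef_pos: [0.5998, 0.2332, 0.1133]
ee_rot: [-3.141, 0.001, -1.573]
force: [0.5, 0.7, 0.5]
width: 0.0563
```

Emit:
step_arm(commands="0 0 0 0 0 0; 0 0 0 0 0 0; 0 0 0 0 0 0; 0 0 0 0 0 0; 0 0 0 0 0 0; 0 0 0 0 0 0", jaw=20)

```text
t: 6.32
eef_pos: [0.5992, 0.2329, 0.1123]
ee_rot: [3.141, -0.0, -1.573]
force: [-0.4, 0.5, -1.8]
width: 0.0394
```

Emit:
step_arm(commands="0 0 0 0 0 0; 0 0 0 0 0 0; 0 0 -6 0 0 0; 0 0 0 0 0 0", jaw=50)

```text
t: 6.82
eef_pos: [0.5999, 0.2333, 0.1195]
ee_rot: [-3.14, 0.001, -1.573]
force: [-0.2, 0.4, 0.3]
width: 0.05
```

Emit:
step_arm(commands="0 0 0 0 0 0; 0 0 0 0 0 0; 0 0 0 0 0 0; 0 0 0 0 0 0; 0 0 0 0 0 0", jaw=20)

```text
t: 7.45
eef_pos: [0.5993, 0.233, 0.1184]
ee_rot: [3.141, -0.0, -1.573]
force: [0.2, 0.1, -1.3]
width: 0.035
```

Emit:
step_arm(commands="0 0 0 0 0 0; 0 0 0 0 0 0; 0 0 10 0 0 0; 0 0 0 0 0 0; 0 0 0 0 0 0", jaw=58)

```text
t: 8.07
eef_pos: [0.5994, 0.2329, 0.1083]
ee_rot: [3.141, -0.0, -1.573]
force: [-0.1, -0.1, 1.0]
width: 0.058
```

Emit:
step_arm(commands="0 0 0 0 0 0; 0 0 0 0 0 0; 0 0 0 0 0 0; 0 0 0 0 0 0; 0 0 0 0 0 0; 0 0 0 0 0 0", jaw=20, grip_force=35)

```text
t: 8.82
eef_pos: [0.5994, 0.233, 0.1085]
ee_rot: [3.141, -0.0, -1.573]
force: [0.7, 0.2, -1.0]
width: 0.0421
```

Emit:
step_arm(commands="0 0 -5 0 0 0; 0 0 -10 0 0 0; 0 0 0 0 0 0; 0 0 0 0 0 0")

```text
t: 9.32
eef_pos: [0.5994, 0.233, 0.1237]
ee_rot: [-3.141, 0.0, -1.573]
force: [-0.1, -0.3, -3.1]
width: 0.0418
```

Emit:
step_arm(commands="0 0 -40 0 0 0; 0 0 -60 0 0 0; 0 0 -60 0 0 0; 0 0 -30 0 0 0")

```text
t: 9.82
eef_pos: [0.6001, 0.2332, 0.3176]
ee_rot: [-3.137, 0.002, -1.573]
force: [-0.9, 0.0, -2.8]
width: 0.0418
```

```bash
python3 - <<'E'
from plan import *
s=get_state();print(s['eef_pos'],s['width'],s['force'])
plan([.5694,-.2983,.325],[np.pi,0,-np.pi/2+.148],14)
q=shot('scene','scene4')
cv2.imwrite('pics/scene4c.png',cv2.resize(q['frame'][100:310,150:360,::-1],None,fx=2.8,fy=2.8,interpolation=cv2.INTER_CUBIC))
E
```

```text
[0.60014681 0.23322309 0.31758626] 0.041760313165292814 [-0.92778764  0.04006209 -2.78330669]
38.0 2.1 -0.6 -0.000 0.000 -0.011; 37.9 2.5 -0.6 -0.000 0.000 -0.011; 37.9 2.9 -0.6 -0.000 0.000 -0.011; 37.9 3.3 -0.6 -0.000 0.000 -0.011; 37.8 3.7 -0.6 -0.000 0.000 -0.011; 37.8 4.2 -0.6 -0.000 0.000 -0.011; 37.8 4.6 -0.6 -0.000 0.000 -0.011; 37.7 5.0 -0.6 -0.000 0.000 -0.011
37.6 5.4 -0.6 -0.000 0.000 -0.011; 37.6 5.8 -0.6 -0.000 0.000 -0.011; 37.5 6.2 -0.6 -0.000 0.000 -0.011; 37.5 6.6 -0.6 -0.000 0.000 -0.011; 37.4 7.0 -0.5 -0.000 0.000 -0.011; 37.3 7.4 -0.5 -0.000 0.000 -0.011
```

View pics/scene4c.png

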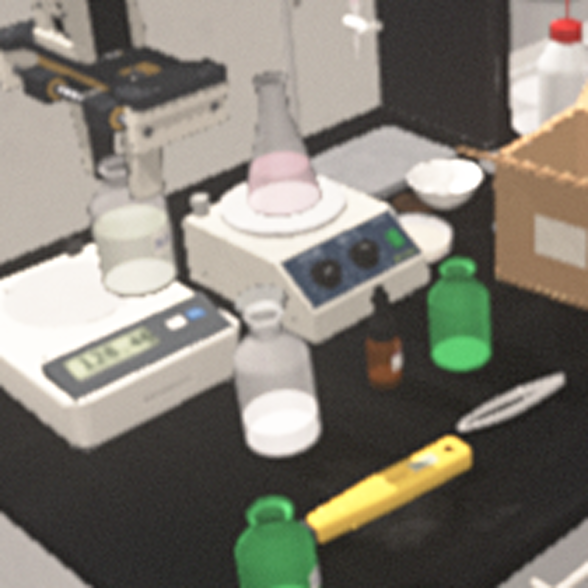

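The bottle is held upright at the scene4c crop's left side. I'll move it over the carton.

Emit:
step_arm(commands="20 1 -4 0 0 -0.011; 38 3 -4 0 0 -0.011; 38 3 0 0 0 -0.011; 38 3 0 0 0 -0.011; 38 4 0 0 0 -0.011; 38 4 0 0 0 -0.011; 38 5 0 0 0 -0.011; 38 5 0 0 0 -0.011")

```text
t: 10.88
eef_pos: [0.5814, -0.0559, 0.3203]
ee_rot: [3.139, -0.0, -1.485]
force: [0.9, -0.1, -2.5]
width: 0.0418
```

Emit:
step_arm(commands="38 5 0 0 0 -0.011; 38 6 0 0 0 -0.011; 38 6 0 0 0 -0.011; 38 7 0 0 0 -0.011; 37 7 0 0 0 -0.011; 37 7 0 0 0 -0.011; 18 3 0 0 0 0; 0 0 0 0 0 0")

```text
t: 11.88
eef_pos: [0.5692, -0.3023, 0.3202]
ee_rot: [3.14, 0.001, -1.421]
force: [-0.5, 0.6, -2.2]
width: 0.0418
```

```bash
python3 - <<'E'
from plan import *
s=get_state();print(s['eef_pos'],s['ee_rot'],s['width'],s['force'])
import pickle
p=wshot('w5')
q=shot('top','top5');pickle.dump(q,open('top5.pkl','wb'))
E
```

```text
[ 0.56924588 -0.30226599  0.32023447] [ 3.13964623e+00  9.40217891e-04 -1.42097051e+00] 0.04179394570497655 [-0.49850303  0.56105394 -2.24787205]
```

View pics/w5.png

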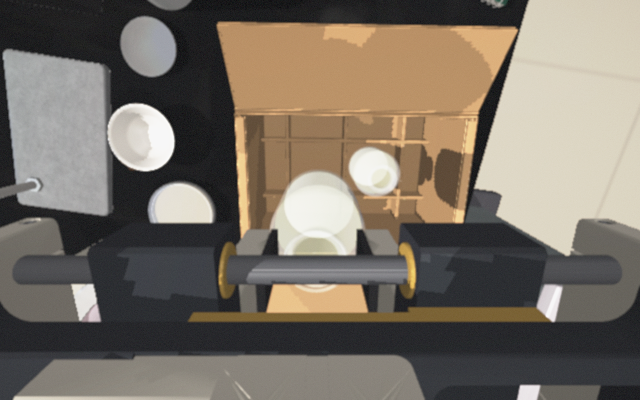

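View pics/top5.png

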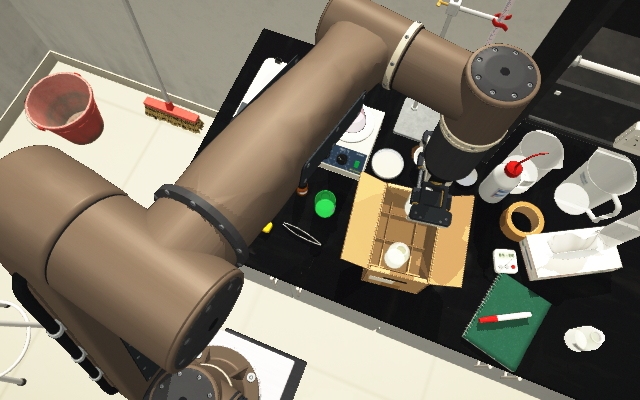

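```bash
python3 - <<'E'
import cv2
a=cv2.imread('pics/w5.png')
cv2.imwrite('pics/w5c.png',cv2.resize(a[90:240,220:490],None,fx=2.9,fy=2.9,interpolation=cv2.INTER_CUBIC))
E
```

```text
(no output)
```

View pics/w5c.png

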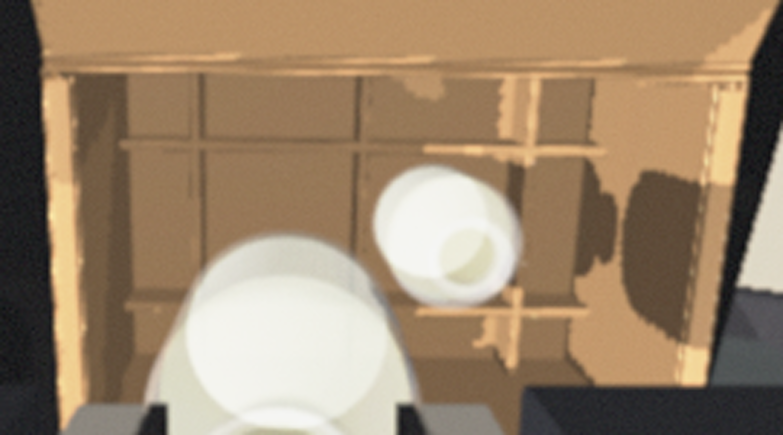

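```bash
python3 - <<'E'
from plan import *
import pickle
from scipy.optimize import least_squares
W=pickle.load(open('w5.pkl','rb'));T=pickle.load(open('top1.pkl','rb'))
cr=lambda x,y:(220+x/2.9-.35,90+y/2.9-.35)
A=[(.076,-.038,.035,197,146),(0,-.038,.035,362,148),(-.076,-.038,.035,533,152),(.076,.038,.035,204,303),(-.076,.038,.035,515,312),(.115,-.076,.145,45,66),(-.115,-.076,.145,748,68)]
tc=lambda x,y:(330+x/4.4-.4,165+y/4.4-.4)
B=[(.115,.076,.145,247,85),(-.115,.076,.145,172,455),(.115,-.076,.145,495,137),(-.115,-.076,.145,437,520),
 (.076,.038,.035,265,215),(0,.038,.035,240,330),(.076,-.038,.035,383,243),(0,-.038,.035,365,358)]
def X(v,L):
    c,s=np.cos(v[2]),np.sin(v[2]);return np.array([[v[0]+c*l[0]-s*l[1],v[1]+s*l[0]+c*l[1],l[2]] for l in L])
fa=lambda v:(proj(W,X(v,A))-np.array([cr(*l[3:]) for l in A])).ravel()
fb=lambda v:(proj(T,X(v,B))-np.array([tc(*l[3:]) for l in B])).ravel()
for f in(fa,fb,lambda v:np.r_[fa(v),fb(v)]):
    r=least_squares(f,[.53,-.3,.148],loss='soft_l1');print(r.x,np.round(f(r.x),1), X(r.x,[(.038,0,0)]))
print('packed top W',atz(W,cr(470,250),.108),'base',atz(W,cr(430,222),.005), X(r.x,[(-.038,0,0)]))
E
```

```text
[ 0.53027969 -0.30090336  0.14020419] [-0.2  0.7  0.6  0.6 -0.7 -0.1 -1.9  2.4  1.   0.3 -0.1 -2.5  0.4 -0.6] [[ 0.56790682 -0.29559304  0.        ]]
[ 0.53183502 -0.30365868  0.14400825] [-1.1 -1.6 -1.8  0.5  1.6 -0.2  0.9  0.7 -0.2  0.1  0.3 -0.2  0.3 -0.1
 -0.2 -0. ] [[ 0.56944167 -0.29820527  0.        ]]
[ 0.53065889 -0.30150423  0.13764519] [-0.4  0.1  0.5  0.1 -0.8 -0.5 -2.2  1.8  0.7  0.  -0.2 -3.6  0.4 -0.9
 -1.7 -1.6 -3.1  0.3  0.9  0.1 -0.5  1.  -0.9  0.1 -0.6 -0.1 -0.4  0.2
 -1.1  0.2] [[ 0.56829948 -0.29629021  0.        ]]
packed top W [ 0.49597978 -0.31252607  0.108     ] base [ 0.49378972 -0.30633158  0.005     ] [[ 0.4930183  -0.30671824  0.        ]]
```

```bash
python3 - <<'E'
from plan import *
s=get_state();print(s['eef_pos'],s['ee_rot'])
plan([.5688,-.297,.190],[np.pi,0,-np.pi/2+.142],4)
E
```

```text
[ 0.56976321 -0.3007933   0.32089467] [ 3.14071520e+00  7.66120686e-04 -1.41922658e+00]
-0.9 0.1 32.7 0.000 0.000 0.002; -1.0 0.1 32.7 0.000 0.000 0.002; -1.0 0.1 32.7 0.000 0.000 0.002; -1.0 0.1 32.7 0.000 0.000 0.002
```

Emit:
step_arm(commands="-1 0 33 0 0 0.002; -1 0 33 0 0 0.002; -1 0 33 0 0 0.002; -1 0 32 0 0 0.002; 0 0 0 0 0 0; 0 0 0 0 0 0")

```text
t: 12.72
eef_pos: [0.5704, -0.2969, 0.1921]
ee_rot: [-3.14, -0.001, -1.425]
force: [0.8, -0.1, -1.4]
width: 0.0419
```

```bash
python3 - <<'E'
from plan import *
s=get_state();print(s['eef_pos'],s['ee_rot'],s['force'])
p=wshot('w6')
E
```

```text
[ 0.57042716 -0.2968871   0.19212266] [-3.14026656e+00 -1.12342248e-03 -1.42547884e+00] [ 0.83161266 -0.14514646 -1.37207456]
```

View pics/w6.png

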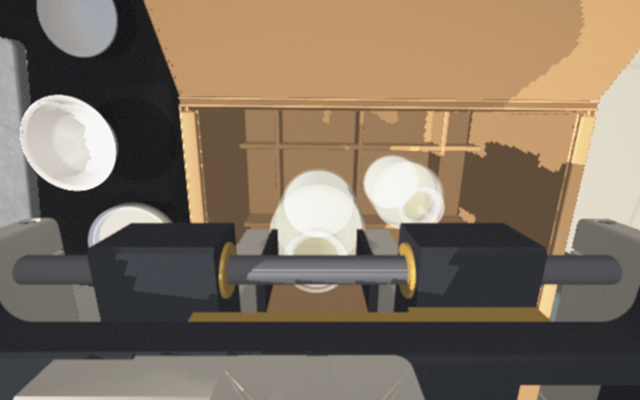

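Emit:
step_arm(commands="0 1 30 0 0 0; 0 0 30 0 0 0; 0 0 12 0 0 0; 0 0 0 0 0 0; 0 0 0 0 0 0")

```text
t: 13.4
eef_pos: [0.5696, -0.2976, 0.1202]
ee_rot: [-3.139, -0.001, -1.426]
force: [-0.5, 0.2, -2.9]
width: 0.042
```

Emit:
step_arm(commands="0 0 1.5 0 0 0; 0 0 1.5 0 0 0; 0 0 0 0 0 0; 0 0 0 0 0 0")

```text
t: 13.9
eef_pos: [0.5685, -0.2973, 0.1156]
ee_rot: [3.142, -0.0, -1.427]
force: [0.9, 0.1, -2.0]
width: 0.042
```

Emit:
step_arm(commands="0 0 1 0 0 0; 0 0 0 0 0 0; 0 0 1 0 0 0; 0 0 0 0 0 0; 0 0 0 0 0 0")

```text
t: 14.52
eef_pos: [0.5686, -0.2973, 0.1136]
ee_rot: [-3.142, -0.0, -1.427]
force: [-0.6, 0.2, -1.7]
width: 0.0419
```

Emit:
step_arm(commands="0 0 1 0 0 0; 0 0 0 0 0 0; 0 0 0 0 0 0")

```text
t: 14.9
eef_pos: [0.5688, -0.2976, 0.1135]
ee_rot: [-3.141, -0.001, -1.427]
force: [-1.8, 0.2, 5.9]
width: 0.0417
```

Emit:
step_arm(commands="0 0 0 0 0 0; 0 0 0 0 0 0; 0 0 -2 0 0 0; 0 0 -10 0 0 0; 0 0 -40 0 0 0; 0 0 -60 0 0 0; 0 0 -50 0 0 0", jaw=54)

```text
t: 15.78
eef_pos: [0.5687, -0.2974, 0.2778]
ee_rot: [-3.14, -0.001, -1.427]
force: [0.2, -0.8, -1.2]
width: 0.054
```

```bash
python3 - <<'E'
from plan import *
s=get_state();print(s['eef_pos'],s['ee_rot'],s['force'])
p=wshot('w7')
E
```

```text
[ 0.56868597 -0.29744131  0.27776296] [-3.14007094e+00 -1.01046492e-03 -1.42660035e+00] [ 0.21317331 -0.77924164 -1.17749186]
```

View pics/w7.png

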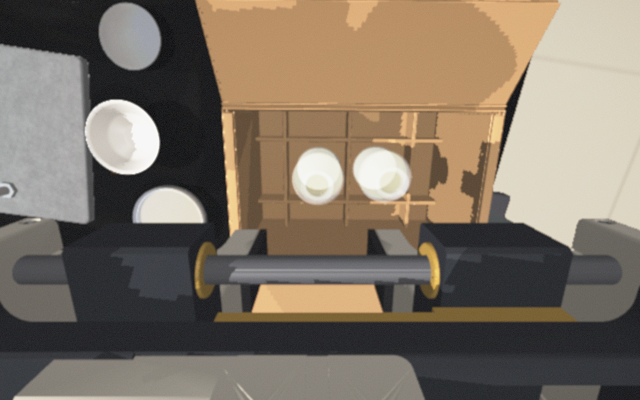

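```bash
python3 - <<'E'
from plan import *
import pickle
T=pickle.load(open('top1.pkl','rb'));W=pickle.load(open('w1.pkl','rb'));W2=pickle.load(open('w2.pkl','rb'));W3=pickle.load(open('w3.pkl','rb'))
for nm,a in(('w2',(278,377)),('w1',(262,334))):
    P=W2 if nm=='w2' else W
    print(nm,[atz(P,(x,60 if nm=='w2' else 127),.1) for x in a])
def tri(l):
    A=[];b=[]
    M=np.zeros((3,3));v=np.zeros(3)
    for P,px in l:
        o,d=ray(P,px);d/=np.linalg.norm(d);Q=np.eye(3)-np.outer(d,d);M+=Q;v+=Q@o
    return np.linalg.solve(M,v)
print(tri([(W,(298,130)),(T,(258.3,153.5))]))
cv2.imwrite('pics/w1c.png',cv2.resize(cv2.imread('pics/w1.png')[75:265,250:480],None,fx=3.4,fy=3.4,interpolation=cv2.INTER_CUBIC))
cv2.imwrite('pics/t1c.png',cv2.resize(cv2.imread('pics/top1.png')[130:250,165:345],None,fx=4.4,fy=4.4,interpolation=cv2.INTER_CUBIC))
s=get_state()
plan([.53,.0,.26],[np.pi,0,-1.659],6)
E
```

```text
w2 [array([0.62268632, 0.12911217, 0.1       ]), array([0.55987984, 0.12922989, 0.1       ])]
w1 [array([0.62156279, 0.12199792, 0.1       ]), array([0.55799773, 0.12697656, 0.1       ])]
[0.58830757 0.12371309 0.14215474]
-50.3 -0.4 3.9 -0.002 -0.001 0.039; -50.3 1.5 4.0 -0.002 -0.001 0.039; -50.2 3.5 4.0 -0.002 -0.001 0.039; -50.0 5.4 4.1 -0.002 -0.001 0.039; -49.7 7.4 4.1 -0.002 -0.001 0.039; -49.4 9.3 4.2 -0.002 -0.001 0.039
```

View pics/w1c.png

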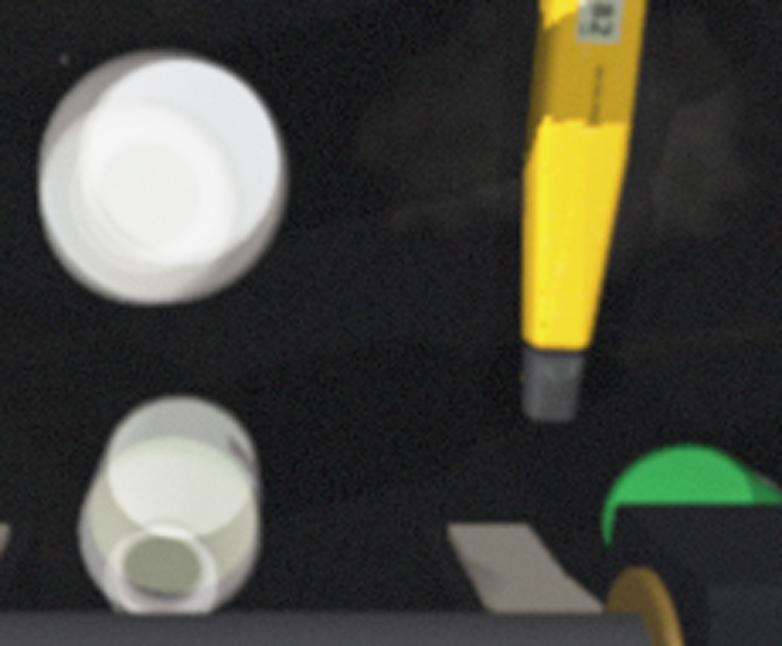

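View pics/t1c.png

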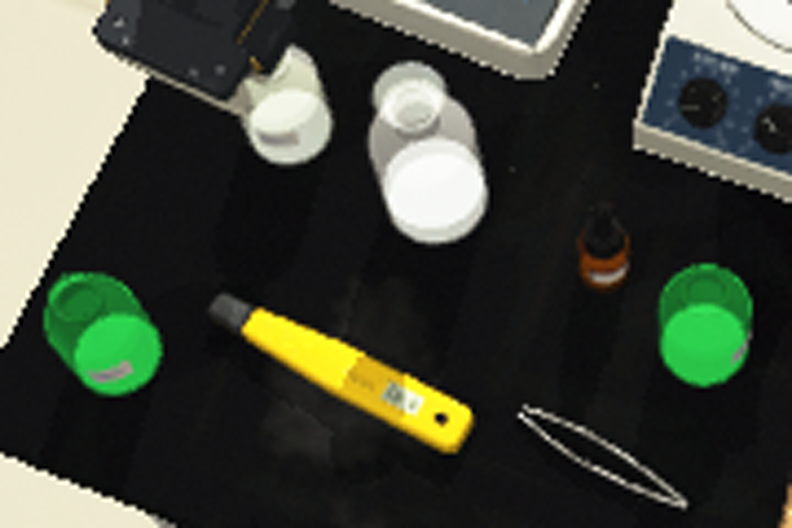

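```bash
python3 - <<'E'
from plan import *
plan([.443,.129,.2],[np.pi,0,-1.659],9)
E
```

```text
-49.2 7.3 9.1 -0.001 -0.001 0.026; -48.9 8.5 9.2 -0.001 -0.001 0.026; -48.7 9.8 9.2 -0.001 -0.001 0.026; -48.4 11.0 9.2 -0.001 -0.001 0.026; -48.1 12.3 9.3 -0.001 -0.001 0.026; -47.8 13.5 9.3 -0.001 -0.001 0.026; -47.4 14.7 9.4 -0.001 -0.001 0.026; -47.0 16.0 9.4 -0.001 -0.001 0.026
-46.6 17.2 9.5 -0.001 -0.001 0.026
```

Emit:
step_arm(commands="-49 7 0 0 0 0.026; -49 8 0 0 0 0.026; -49 10 0 0 0 0.026; -48 11 0 0 0 0.026; -48 12 15 0 0 0.026; -48 13 20 0 0 0.026; -47 15 20 0 0 0.026; -47 16 20 0 0 0.026", jaw=72)

```text
t: 16.82
eef_pos: [0.4556, 0.0845, 0.1997]
ee_rot: [-3.14, 0.001, -1.636]
force: [0.5, -0.1, 0.4]
width: 0.0717
```

Emit:
step_arm(commands="-47 17 10 0 0 0.026; 0 0 0 0 0 0; 0 0 0 0 0 0")

```text
t: 17.2
eef_pos: [0.4422, 0.1312, 0.19]
ee_rot: [-3.141, 0.0, -1.659]
force: [-1.1, -0.3, -0.3]
width: 0.0719
```

```bash
python3 - <<'E'
from plan import *
import pickle
s=get_state();print(s['eef_pos'],s['ee_rot'],s['force'])
p=wshot('w8')
q=shot('top','top8');pickle.dump(q,open('top8.pkl','wb'))
cv2.imwrite('pics/t8c.png',cv2.resize(q['frame'][130:280,165:345,::-1],None,fx=4,fy=4,interpolation=cv2.INTER_CUBIC))
E
```

```text
[0.44219283 0.1311742  0.18999569] [-3.14112894e+00  2.51321354e-04 -1.65941271e+00] [-1.13791424 -0.33567772 -0.28850804]
```

View pics/w8.png

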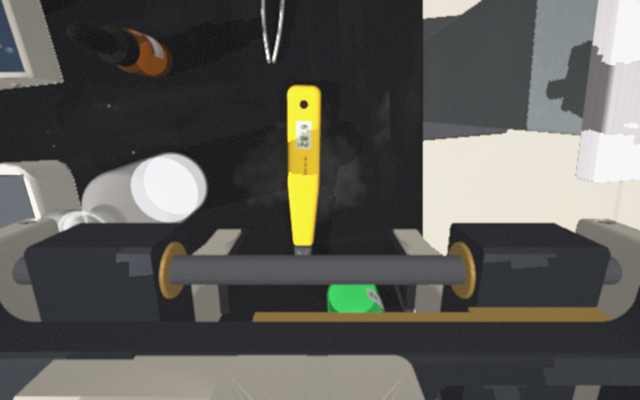

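View pics/t8c.png

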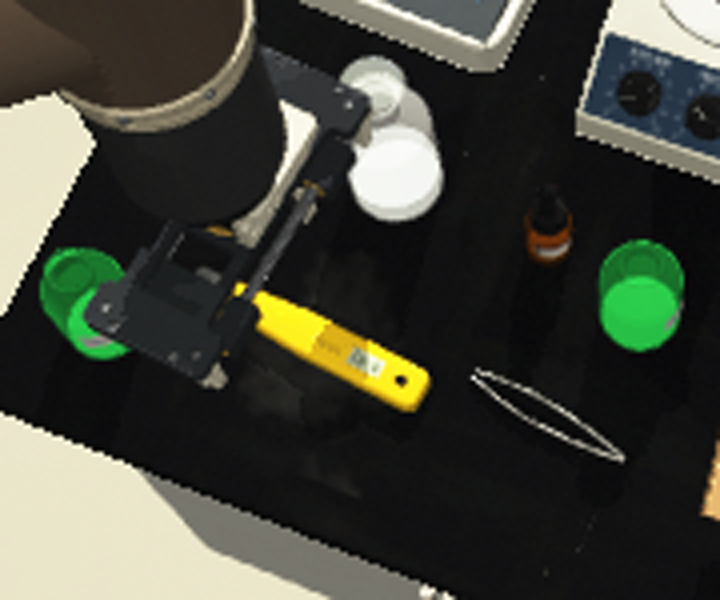

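```bash
python3 - <<'E'
from plan import *
import pickle
p=pickle.load(open('w8.pkl','rb'))
h=atz(p,(304,85.5),.014);j=atz(p,(303.5,246),.018);print(h,j,atz(p,(288,120),.018),atz(p,(321,120),.018))
u=(j-h)[:2];u/=np.linalg.norm(u);print('u',u,np.arctan2(u[1],u[0])-np.pi,'centre',h[:2]+u*.0935)
for c in((208,185),(206,190)):print(atz(p,c,0.0),atz(p,c,0.02))
E
```

```text
[0.44461376 0.03836757 0.014     ] [0.46064399 0.19714499 0.018     ] [0.4625335  0.06796574 0.018     ] [0.43153498 0.07069007 0.018     ]
u [0.10044975 0.99494213] -1.671415778382959 centre [0.45400581 0.13139466]
[0.55562718 0.12703413 0.        ] [0.54812395 0.12307819 0.02      ]
[0.55870276 0.13221349 0.        ] [0.55100868 0.12793614 0.02      ]
```

Emit:
step_arm(commands="0 0 50 0 0 0.012; 0 0 50 0 0 0; 0 0 45 0 0 0; 0 0 12 0 0 0; 0 0 0 0 0 0; 0 0 0 0 0 0")

```text
t: 18.05
eef_pos: [0.4433, 0.1315, 0.0341]
ee_rot: [-3.14, 0.002, -1.673]
force: [-0.5, -0.2, 0.8]
width: 0.0722
```

Emit:
step_arm(commands="0 0 5 0 0 0; 0 0 0 0 0 0; 0 0 0 0 0 0")

```text
t: 18.42
eef_pos: [0.4422, 0.1312, 0.0279]
ee_rot: [-3.141, 0.0, -1.673]
force: [0.1, 0.3, 0.5]
width: 0.0724
```

Emit:
step_arm(commands="0 0 0 0 0 0; 0 0 0 0 0 0; 0 0 0 0 0 0; 0 0 0 0 0 0; 0 0 0 0 0 0; 0 0 0 0 0 0; 0 0 0 0 0 0", jaw=15, grip_force=25)

```text
t: 19.3
eef_pos: [0.4422, 0.1311, 0.0276]
ee_rot: [-3.141, 0.0, -1.673]
force: [1.0, 0.3, -0.0]
width: 0.0307
```

Emit:
step_arm(commands="0 0 -20 0 0 0; 0 0 -60 0 0 0; 0 0 -60 0 0 0; 0 0 -60 0 0 0; 0 0 -40 0 0 0; 0 0 0 0 0 0; 0 0 0 0 0 0")

```text
t: 20.18
eef_pos: [0.4413, 0.1307, 0.2665]
ee_rot: [3.14, -0.001, -1.673]
force: [0.2, -0.3, -1.4]
width: 0.0307
```

```bash
python3 - <<'E'
from plan import *
import pickle
s=get_state();print(s['eef_pos'],s['ee_rot'],s['force'],s['width'])
p=wshot('w9')
h=atz(p,(304,85.5),.014)
plan([.5310,-.3020,.30],[np.pi,0,.141-np.pi],10)
E
```

```text
[0.44127957 0.13065692 0.26651373] [ 3.14000505e+00 -5.16818207e-04 -1.67315898e+00] [ 0.16612007 -0.31302006 -1.40102785] 0.030698664846181677
42.1 -13.3 -3.4 0.000 -0.000 0.133; 40.0 -18.8 -3.4 0.000 -0.000 0.133; 37.1 -23.9 -3.4 0.000 -0.000 0.133; 33.6 -28.6 -3.4 0.000 -0.000 0.133; 29.6 -32.8 -3.4 0.000 -0.000 0.133; 25.0 -36.5 -3.4 0.000 -0.000 0.133; 19.9 -39.4 -3.4 0.000 -0.000 0.133; 14.5 -41.7 -3.4 0.000 -0.000 0.133
8.9 -43.3 -3.4 0.000 -0.000 0.133; 3.0 -44.1 -3.4 0.000 -0.000 0.133
```

View pics/w9.png

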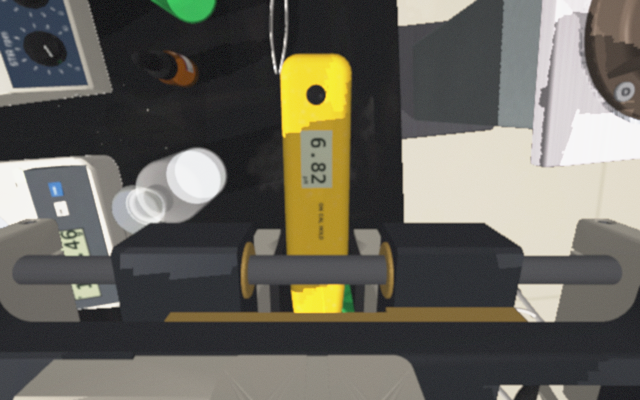

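```bash
python3 - <<'E'
from plan import *
import pickle
p=pickle.load(open('w9.pkl','rb'))
M=np.array(p['tool_from_camera']);f=200/np.tan(np.radians(p['fovy'])/2)
for px,z in(((316,54),.012),((282,90),.008),((352,90),.008),((287,225),.008),((350,225),.008)):
    d=M[:3,:3]@np.array([(px[0]-p['cx'])/f,(px[1]-p['cy'])/f,1]);o=M[:3,3];print(px,(o+d*(z-o[2])/d[2])*1000)
E
```

```text
(316, 54) [92.15739716  1.03713349 12.        ]
(282, 90) [ 77.38892654 -13.38198979   8.        ]
(352, 90) [77.41699876 16.33337209  8.        ]
(287, 225) [ 16.55686479 -12.71040605   8.        ]
(350, 225) [16.58546742 17.2234245   8.        ]
```

Emit:
step_arm(commands="21 -7 -4 0 0 0.133; 42 -13 -4 0 0 0.133; 40 -19 -4 0 0 0.133; 37 -24 -4 0 0 0.133; 34 -29 -4 0 0 0.133; 30 -33 -4 0 0 0.133; 25 -36 -4 0 0 0.133; 20 -39 -4 0 0 0.133")

```text
t: 21.22
eef_pos: [0.4675, -0.2005, 0.2978]
ee_rot: [3.14, -0.003, -2.741]
force: [0.8, 0.1, -1.2]
width: 0.0307
```

```bash
python3 - <<'E'
from plan import *
s=get_state();print(s['eef_pos'],s['ee_rot'],s['force'],s['width'])
plan([.5310,-.3020,.30],[np.pi,0,.141-np.pi],3)
E
```

```text
[ 0.4674721  -0.20051414  0.29779911] [ 3.13991601e+00 -2.86119755e-03 -2.74129318e+00] [ 0.80719947  0.0680631  -1.21281893] 0.030745539180632536
-6.3 -39.4 -0.8 0.000 -0.001 0.086; -9.7 -38.7 -0.8 0.000 -0.001 0.086; -13.0 -37.7 -0.8 0.000 -0.001 0.086
```

Emit:
step_arm(commands="-6 -39 0 0 0 0.086; -10 -39 0 0 0 0.086; -13 -38 0 0 0 0.086; 0 0 0 0 0 0; 0 0 0 0 0 0")

```text
t: 21.85
eef_pos: [0.5315, -0.3003, 0.2975]
ee_rot: [3.14, -0.003, -2.995]
force: [-1.1, 0.4, -0.7]
width: 0.0307
```

```bash
python3 - <<'E'
from plan import *
import pickle
s=get_state();print(s['eef_pos'],s['ee_rot'],s['force'],s['width'])
p=wshot('w10'); q=shot('scene','scene10');pickle.dump(q,open('scene10.pkl','wb'))
cv2.imwrite('pics/s10c.png',cv2.resize(q['frame'][60:250,280:480,::-1],None,fx=3,fy=3,interpolation=cv2.INTER_CUBIC))
E
```

```text
[ 0.5314848  -0.30031514  0.29749734] [ 3.13997002 -0.00332351 -2.99486846] [-1.07664261  0.400813   -0.68177661] 0.03069120766194586
```

View pics/w10.png

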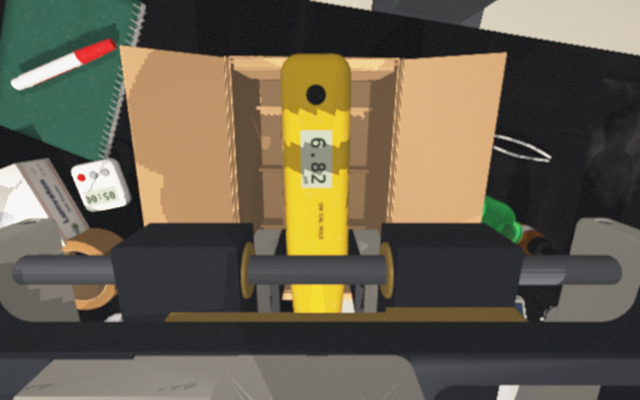

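View pics/s10c.png

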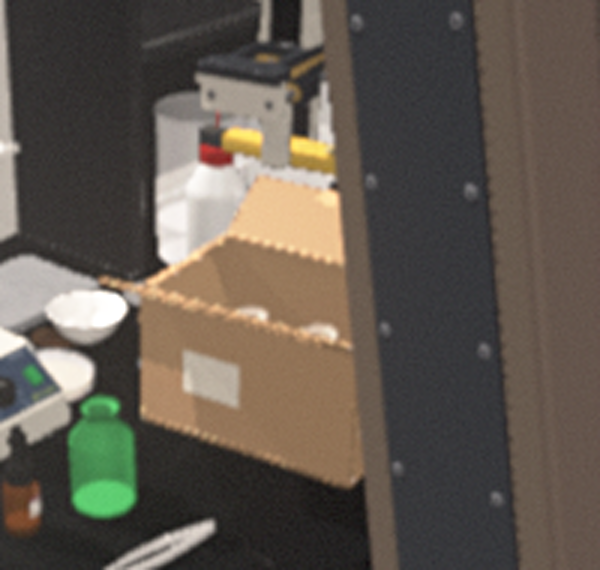

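```bash
python3 - <<'E'
from plan import *
import pickle
p=pickle.load(open('w10.pkl','rb'))
c=np.array([.531,-.302]);a=.141;R=np.array([[np.cos(a),np.sin(a)],[-np.sin(a),np.cos(a)]])
for px in((250,57),(380,58),(250,68),(380,70),(232,60),(398,60),(237,220),(390,220)):print(px,R@(atz(p,px,.145)[:2]-c)*1000)
plan([.5305,-.302,.16],[np.pi,0,.141-np.pi],4)
E
```

```text
(250, 57) [-115.29164877  -52.88404017]
(380, 58) [-115.28757505   56.48807197]
(250, 68) [-106.66462501  -53.29856024]
(380, 70) [-105.85234297   57.04033991]
(232, 60) [-112.84609246  -68.15120485]
(398, 60) [-113.83426697   71.76871142]
(237, 220) [ 29.41951964 -72.29279748]
(390, 220) [28.57308396 74.51941633]
0.3 -0.5 34.7 0.000 -0.000 0.002; 0.3 -0.5 34.7 0.000 -0.000 0.002; 0.4 -0.5 34.7 0.000 -0.000 0.002; 0.4 -0.5 34.7 0.000 -0.000 0.002
```

Emit:
step_arm(commands="0 -1 40 0 0 0; 0 0 40 0 0 0; 0 0 40 0 0 0; 0 0 25 0 0 0; 0 0 8 0 0 0; 0 0 0 0 0 0; 0 0 0 0 0 0")

```text
t: 22.82
eef_pos: [0.5331, -0.3016, 0.1481]
ee_rot: [-3.141, 0.002, -2.994]
force: [-0.7, 0.3, -0.9]
width: 0.0308
```

Emit:
step_arm(commands="0 0 1 0 0 0; 0 0 1 0 0 0; 0 0 1 0 0 0; 0 0 0 0 0 0; 0 0 0 0 0 0")

```text
t: 23.45
eef_pos: [0.5323, -0.3015, 0.1435]
ee_rot: [3.142, -0.0, -2.995]
force: [0.0, 0.9, -1.0]
width: 0.0308
```

Emit:
step_arm(commands="0 0 2 0 0 0; 0 0 2 0 0 0; 0 0 1 0 0 0; 0 0 0 0 0 0; 0 0 0 0 0 0; 0 0 0 0 0 0")

```text
t: 24.2
eef_pos: [0.5324, -0.3015, 0.1386]
ee_rot: [-3.142, 0.0, -2.995]
force: [0.7, -0.2, -1.0]
width: 0.0307
```

Emit:
step_arm(commands="0 0 1 0 0 0; 0 0 0 0 0 0; 0 0 0 0 0 0; 0 0 0 0 0 0")

```text
t: 24.7
eef_pos: [0.5324, -0.3015, 0.1376]
ee_rot: [3.142, 0.0, -2.995]
force: [0.2, 0.1, -0.6]
width: 0.0305
```

Emit:
step_arm(commands="0 0 1 0 0 0; 0 0 0 0 0 0; 0 0 0 0 0 0; 0 0 0 0 0 0")

```text
t: 25.2
eef_pos: [0.5324, -0.3015, 0.1366]
ee_rot: [-3.142, 0.0, -2.995]
force: [-0.3, 0.9, -1.1]
width: 0.031
```

Emit:
step_arm(commands="0 0 1 0 0 0; 0 0 0 0 0 0; 0 0 0 0 0 0; 0 0 0 0 0 0")

```text
t: 25.7
eef_pos: [0.5323, -0.3015, 0.1356]
ee_rot: [-3.142, -0.0, -2.995]
force: [0.5, 0.4, -1.2]
width: 0.0313
```

Emit:
step_arm(commands="0 0 0.7 0 0 0; 0 0 0 0 0 0; 0 0 0 0 0 0; 0 0 0 0 0 0")

```text
t: 26.2
eef_pos: [0.5325, -0.3016, 0.1351]
ee_rot: [-3.141, 0.0, -2.995]
force: [-0.5, -0.4, 2.2]
width: 0.0309
```

Emit:
step_arm(commands="0 0 0 0 0 0; 0 0 0 0 0 0; 0 0 0 0 0 0; 0 0 -5 0 0 0; 0 0 -20 0 0 0; 0 0 -50 0 0 0; 0 0 -60 0 0 0; 0 0 -30 0 0 0", jaw=46)

```text
t: 27.2
eef_pos: [0.5331, -0.302, 0.3042]
ee_rot: [-3.139, 0.004, -2.995]
force: [0.3, -0.2, -1.6]
width: 0.046
```

```bash
python3 - <<'E'
from plan import *
import pickle
s=get_state();print(s['eef_pos'],s['ee_rot'],s['force'],s['width'])
p=wshot('w11')
E
```

```text
[ 0.53310063 -0.30195718  0.30422766] [-3.13912313  0.00437514 -2.99450367] [ 0.27787388 -0.21306988 -1.61193839] 0.04601441357810513
```

View pics/w11.png

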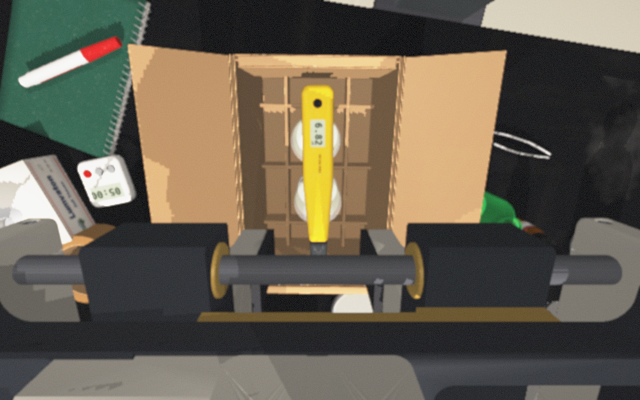

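```bash
python3 - <<'E'
from plan import *
plan([.5074,-.1347,.27],[np.pi,0,-1.430],9)
E
```

```text
0.2 18.9 4.1 -0.001 0.000 -0.174; -3.1 18.6 4.1 -0.001 0.000 -0.174; -6.2 17.8 4.1 -0.001 0.000 -0.174; -9.2 16.5 4.1 -0.001 0.000 -0.174; -11.9 14.6 4.1 -0.001 0.000 -0.174; -14.3 12.3 4.2 -0.001 0.000 -0.174; -16.2 9.7 4.2 -0.001 0.000 -0.174; -17.6 6.7 4.2 -0.001 0.000 -0.174
-18.5 3.6 4.2 -0.001 0.000 -0.174
```

Emit:
step_arm(commands="0 19 0 0 0 -0.174; -3 19 2 0 0 -0.174; -6 18 4 0 0 -0.174; -9 17 4 0 0 -0.174; -12 15 4 0 0 -0.174; -14 12 4 0 0 -0.174; -16 10 4 0 0 -0.174; -18 7 4 0 0 -0.174", jaw=0)

```text
t: 28.25
eef_pos: [0.5068, -0.1508, 0.2738]
ee_rot: [-3.141, 0.0, -1.597]
force: [0.5, 0.1, 0.5]
width: 0.0004
```

Emit:
step_arm(commands="-18 4 4 0 0 -0.174; 0 0 0 0 0 0; 0 0 0 0 0 0")

```text
t: 28.62
eef_pos: [0.5038, -0.1335, 0.2701]
ee_rot: [-3.141, -0.0, -1.431]
force: [0.5, -0.2, -0.1]
width: 0.0005
```

```bash
python3 - <<'E'
from plan import *
import pickle
s=get_state();print(s['eef_pos'],s['ee_rot'],s['force'],s['width'])
p=wshot('w12'); pass
c=np.array([.531,-.301]);a=.141;R=np.array([[np.cos(a),np.sin(a)],[-np.sin(a),np.cos(a)]])
print('carton frame TCP',R@(s['eef_pos'][:2]-c))
q=shot('scene','scene12');pickle.dump(q,open('scene12.pkl','wb'))
plan([.5074,-.1347,.27],[np.pi,0,-1.430],1)
E
```

```text
[ 0.50379906 -0.13346904  0.27012324] [-3.14130893e+00 -1.89039619e-04 -1.43148097e+00] [ 0.49440674 -0.23901248 -0.08833857] 0.00046854828986110154
carton frame TCP [-0.00338733  0.16969101]
1.5 -3.4 0.0 -0.000 -0.000 -0.001
```

View pics/w12.png

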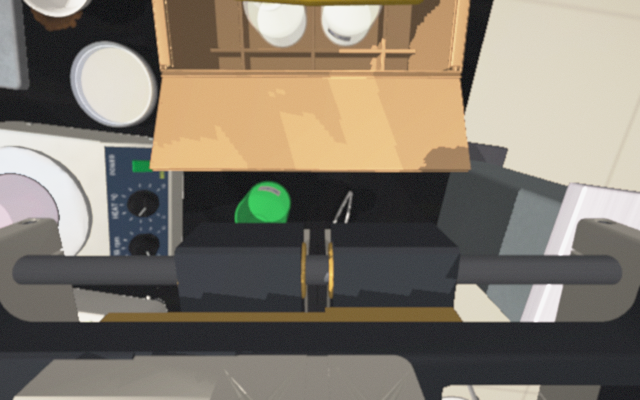

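View pics/scene12.png

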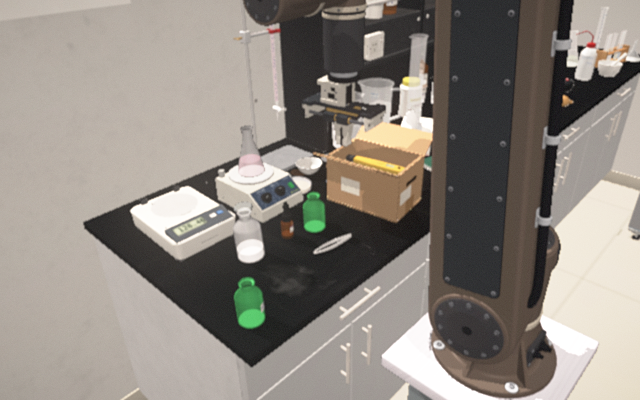

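```bash
python3 - <<'E'
from plan import *
import pickle
from scipy.optimize import brentq
p=pickle.load(open('w12.pkl','rb'))
c=np.array([.531,-.301]);a=.141;R=np.array([[np.cos(a),np.sin(a)],[-np.sin(a),np.cos(a)]])
print('hinge',[R@(atz(p,x,.145)[:2]-c) for x in((170,72),(455,72))])
for row in(168,170):
    f=lambda t:(R@(atz(p,(312,row),.145+.075*np.sin(t))[:2]-c))[1]-(.076-.075*np.cos(t))
    for t in np.arange(2.3,3.0,.1):
        if f(t)*f(t+.1)<0: r=brentq(f,t,t+.1);print(row,r,.076-.075*np.cos(r),.145+.075*np.sin(r))
E
```

```text
hinge [array([0.10835212, 0.07172203]), array([-0.11052929,  0.07189805])]
168 2.5772454258618605 0.1393703443789555 0.1851148283467919
170 2.630072007051584 0.14140008653794145 0.18171278633977228
```

Emit:
step_arm(commands="0 -3 46 0 0 0; 0 0 46 0 0 0; 0 0 0 0 0 0; 6 0 0 0 0 0; 8 0 -3 0 0 0; 0 0 0 0 0 0")

```text
t: 29.48
eef_pos: [0.5096, -0.1474, 0.1826]
ee_rot: [-3.139, -0.0, -1.43]
force: [0.7, 0.3, -0.1]
width: 0.0007
```

Emit:
step_arm(commands="6 0 -4 0 0 0; 5 0 -7 0 0 0; 6 0 -7 0 0 0; 0 0 0 0 0 0")

```text
t: 29.98
eef_pos: [0.5114, -0.1628, 0.2005]
ee_rot: [-3.14, 0.001, -1.429]
force: [-1.5, 7.1, 6.2]
width: 0.0003
```

```bash
python3 - <<'E'
from plan import *
import pickle
s=get_state()
c=np.array([.531,-.301]);a=.141;R=np.array([[np.cos(a),np.sin(a)],[-np.sin(a),np.cos(a)]])
print('carton frame TCP',R@(s['eef_pos'][:2]-c),s['eef_pos'],s['force'])
p=wshot('w13')
E
```

```text
carton frame TCP [1.58432631e-05 1.39582804e-01] [ 0.51139966 -0.16280019  0.20048441] [-1.52962918  7.0828873   6.15180176]
```

View pics/w13.png

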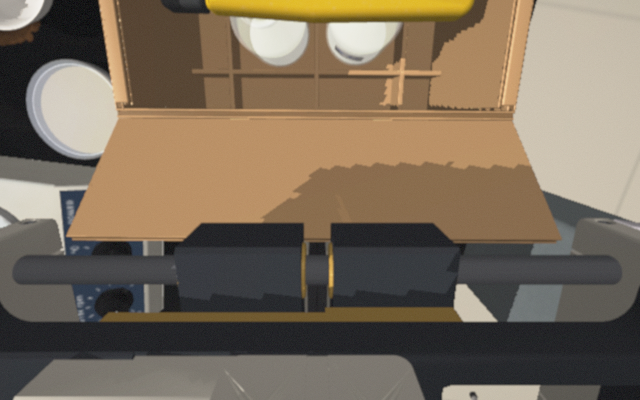

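```bash
cat >> h.py <<'E'
from scipy.optimize import brentq
C=np.array([.531,-.301]);AY=.141;RC=np.array([[np.cos(AY),np.sin(AY)],[-np.sin(AY),np.cos(AY)]])
def flapang(p,px,sg=1,th=0):
    f=lambda t:sg*(RC@(atz(p,px,.145+.075*np.sin(t)+th*np.cos(t))[:2]-C))[1]-(.076-.075*np.cos(t)+th*np.sin(t))
    o=[]
    for t in np.arange(-.4,2.95,.05):
        if f(t)*f(t+.05)<0:o.append(round(brentq(f,t,t+.05),3))
    return o
E
python3 - <<'E'
from h import *
import pickle
p=pickle.load(open('w13.pkl','rb'));print(flapang(p,(312,239)),flapang(p,(130,236)),flapang(p,(500,239)))
print([RC@(atz(p,x,.145)[:2]-C) for x in((125,110),(510,110),(125,120))])
E
```

```text
[2.328] [2.293] [2.32]
[array([0.11009581, 0.07062046]), array([-0.1120658 ,  0.07014484]), array([0.11098441, 0.07623537])]
```

Emit:
step_arm(commands="6 0 -5 0 0 0; 6 0 -4 0 0 0; 6 0 -3 0 0 0; 9 0 -3 0 0 0; 9 0 -2 0 0 0; 7 0 0 0 0 0; 7 0 0 0 0 0; 0 0 0 0 0 0")

```text
t: 31.02
eef_pos: [0.5179, -0.2136, 0.2154]
ee_rot: [3.141, -0.0, -1.43]
force: [-0.0, -0.2, 0.1]
width: 0.0004
```

```bash
python3 - <<'E'
from plan import *
import pickle
s=get_state()
print('carton frame TCP',RC@(s['eef_pos'][:2]-C),s['eef_pos'],s['force'])
p=wshot('w14')
q=shot('scene','scene14')
cv2.imwrite('pics/s14c.png',cv2.resize(q['frame'][60:250,280:480,::-1],None,fx=3,fy=3,interpolation=cv2.INTER_CUBIC))
E
```

```text
carton frame TCP [-0.00070139  0.0883362 ] [ 0.5178914  -0.21363902  0.21543591] [-0.03465679 -0.15836789  0.107095  ]
```

View pics/s14c.png

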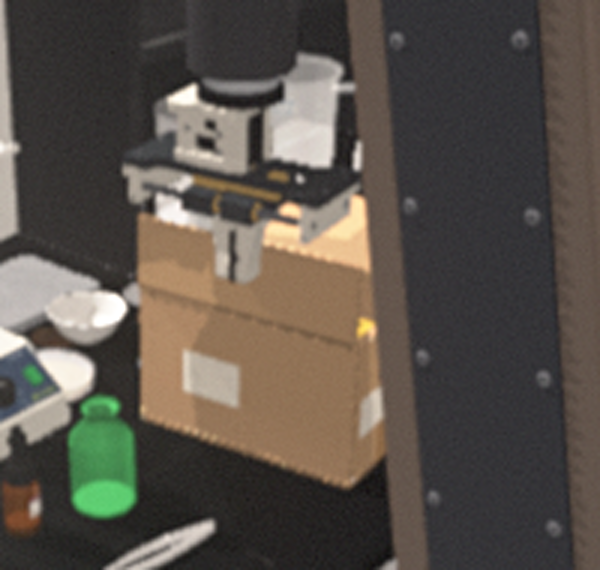

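View pics/w14.png

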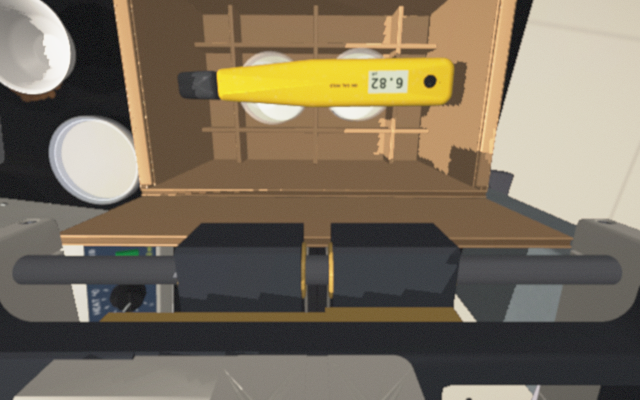

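Emit:
step_arm(commands="6 0 -1 0 0 0; 6 0 -1 0 0 0; 7 0 1 0 0 0; 8 0 1 0 0 0; 8 0 3 0 0 0; 7 0 3 0 0 0; 6 0 4 0 0 0; 6 0 5 0 0 0")

```text
t: 32.12
eef_pos: [0.5258, -0.2669, 0.2006]
ee_rot: [-3.141, -0.0, -1.429]
force: [0.3, 1.6, 0.5]
width: 0.0006
```

```bash
python3 - <<'E'
from plan import *
import pickle
s=get_state()
print('carton frame TCP',RC@(s['eef_pos'][:2]-C),s['eef_pos'],s['force'])
q=shot('scene','scene15')
cv2.imwrite('pics/s15c.png',cv2.resize(q['frame'][60:250,280:480,::-1],None,fx=3,fy=3,interpolation=cv2.INTER_CUBIC))
p=wshot('w15')
E
```

```text
carton frame TCP [-0.00031416  0.03446484] [ 0.5258455  -0.26692134  0.20060853] [0.27347736 1.63670965 0.47460836]
```

View pics/s15c.png

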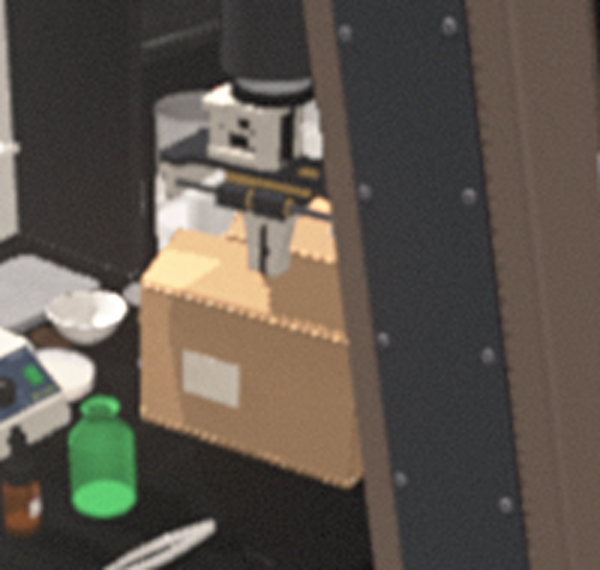

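View pics/w15.png

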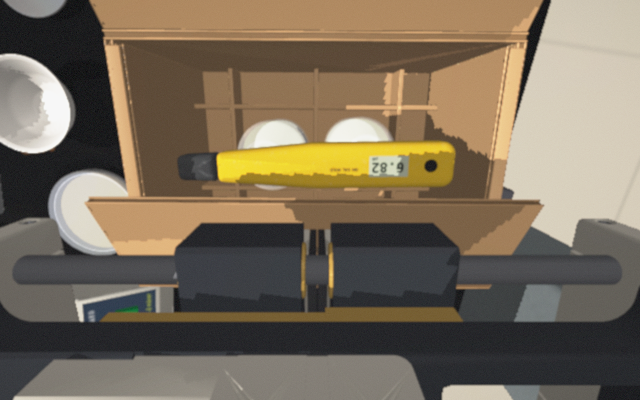

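Emit:
step_arm(commands="4 0 6 0 0 0; 4 0 6 0 0 0; 2 0 5 0 0 0; 0 0 4 0 0 0; 0 0 0 0 0 0; 0 0 0 0 0 0")

```text
t: 32.98
eef_pos: [0.5271, -0.2763, 0.1799]
ee_rot: [3.142, 0.0, -1.429]
force: [0.1, 0.8, 0.5]
width: 0.0003
```

```bash
python3 - <<'E'
from plan import *
import pickle
s=get_state()
print('carton frame TCP',RC@(s['eef_pos'][:2]-C),s['eef_pos'],s['force'])
p=pickle.load(open('w15.pkl','rb'));print(flapang(p,(312,201),1,.005),flapang(p,(312,201),1,0))
p=wshot('w16')
E
```

```text
carton frame TCP [-0.00034839  0.02502571] [ 0.52713812 -0.27627161  0.17987032] [0.08017133 0.81800468 0.54723405]
[0.415] [0.479]
```

View pics/w16.png

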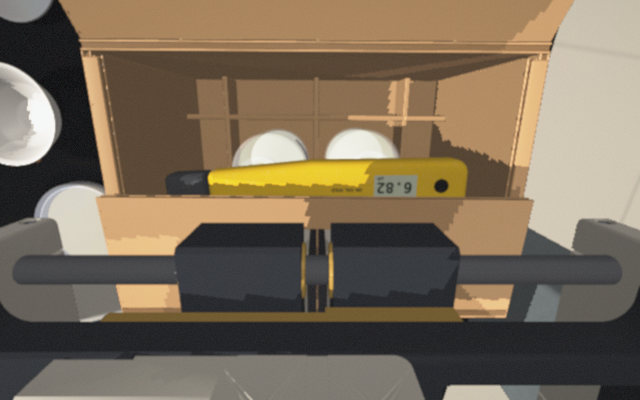

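```bash
python3 - <<'E'
from h import *
import pickle
p=pickle.load(open('w16.pkl','rb'))
for r in (196,197,198,199,200):print(r,flapang(p,(250,r),1,.005),flapang(p,(250,r),1,0),RC@(atz(p,(250,r),.15)[:2]-C))
# expected rows if level
for y,z in((.001,.15),(.001,.145),(.001,.155),(.001,.160)):
    X=C+RC.T@np.array([.0,y]);print(y,z,proj(p,[*X,z]))
E
```

```text
196 [-0.025] [0.034] [0.03445987 0.00038959]
197 [-0.002] [0.058] [0.03448962 0.00094436]
198 [0.019] [0.08] [0.03451941 0.00150008]
199 [0.039] [0.1] [0.03454926 0.00205677]
200 [0.057] [0.119] [0.03457915 0.00261442]
0.001 0.15 [[314.35131868 197.22682497]]
0.001 0.145 [[314.42133477 194.85492001]]
0.001 0.155 [[314.27716127 199.73902331]]
0.001 0.16 [[314.19848394 202.40434144]]
```

Emit:
step_arm(commands="0 0 2 0 0 0; 0 0 2 0 0 0; 0 0 0 0 0 0; 0 0 0 0 0 0")

```text
t: 33.52
eef_pos: [0.5271, -0.2762, 0.1758]
ee_rot: [3.141, 0.0, -1.429]
force: [-0.4, 0.7, -0.2]
width: 0.0002
```

Emit:
step_arm(commands="0 0 -20 0 0 0; 0 0 -60 0 0 0; 0 0 -40 0 0 0; 0 0 0 0 0 0; 0 0 0 0 0 0")

```text
t: 34.15
eef_pos: [0.5268, -0.276, 0.2953]
ee_rot: [3.141, 0.001, -1.429]
force: [0.7, 0.1, -0.7]
width: 0.0004
```

```bash
python3 - <<'E'
from plan import *
import pickle
s=get_state()
print('carton frame TCP',RC@(s['eef_pos'][:2]-C),s['eef_pos'],s['force'])
p=wshot('w17')
q=shot('scene','scene17');pickle.dump(q,open('scene17.pkl','wb'))
cv2.imwrite('pics/s17c.png',cv2.resize(q['frame'][100:230,310:450,::-1],None,fx=4.4,fy=4.4,interpolation=cv2.INTER_CUBIC))
E
```

```text
carton frame TCP [-0.00066603  0.02532746] [ 0.52678123 -0.27601749  0.29533617] [ 0.69416821  0.05107268 -0.7338588 ]
```

View pics/s17c.png

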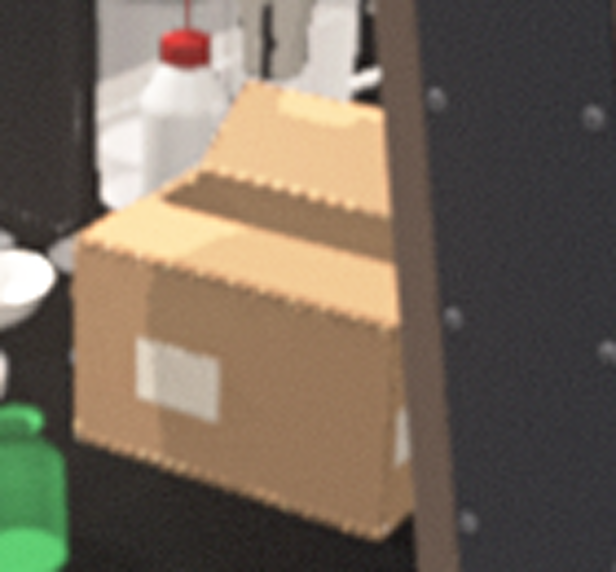

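View pics/w17.png

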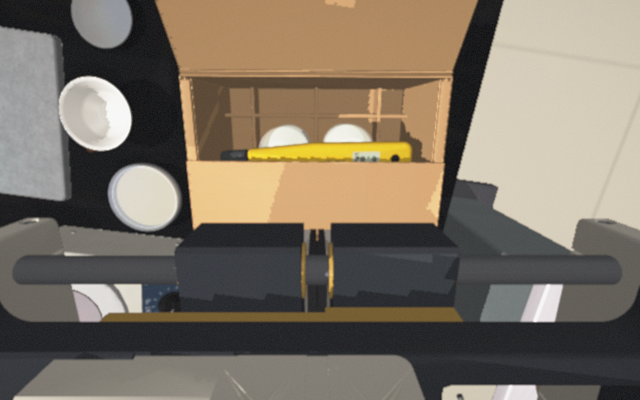

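```bash
python3 - <<'E'
from h import *
import pickle
q=pickle.load(open('scene17.pkl','rb'))
def pr(x,y,z):
    X=C+RC.T@np.array([x,y]);u=proj(q,[*X,z])[0];return np.round((u-[310,100])*4.4+1.8)
def fl(x,a,th): return (x,.076-.075*np.cos(a)+th*np.sin(a),.145+.075*np.sin(a)+th*np.cos(a))
print('box corner +x+y top',pr(.116,.076,.145),'foot -x+y',pr(-.116,.076,0),'foot +x+y',pr(.116,.076,0),'-x -y top',pr(.115,-.076,.145))
for a in(-.15,-.1,-.05,0,.05,.1,.15):print(a,pr(*fl(.115,a,.005)),pr(*fl(0,a,.005)))
p=pickle.load(open('w17.pkl','rb'))
for r in(161,162,163):print(r,flapang(p,(330,r),1,.005))
E
```

```text
box corner +x+y top [ 72. 249.] foot -x+y [381. 545.] foot +x+y [ 76. 442.] -x -y top [198. 170.]
-0.15 [137. 217.] [287. 257.]
-0.1 [138. 212.] [287. 252.]
-0.05 [138. 207.] [287. 247.]
0 [138. 202.] [287. 242.]
0.05 [137. 197.] [287. 236.]
0.1 [137. 192.] [287. 231.]
0.15 [136. 187.] [287. 227.]
161 [-0.252, -0.182]
162 [-0.382, -0.058]
163 [0.003]
```

Emit:
step_arm(commands="30 0 0 0 0 0; 50 0 0 0 0 0; 50 0 0 0 0 0; 45 0 0 0 0 0; 20 0 0 0 0 0; 0 0 20 0 0 0; 0 0 0 0 0 0")

```text
t: 35.12
eef_pos: [0.5537, -0.469, 0.2723]
ee_rot: [3.137, 0.004, -1.43]
force: [-0.9, 0.1, -0.4]
width: 0.0001
```

```bash
python3 - <<'E'
from plan import *
import pickle
s=get_state()
print('carton frame TCP',RC@(s['eef_pos'][:2]-C),s['eef_pos'],s['ee_rot'])
q=shot('top','top18');pickle.dump(q,open('top18.pkl','wb'))
cv2.imwrite('pics/t18c.png',cv2.resize(q['frame'][130:310,330:570,::-1],None,fx=3.2,fy=3.2,interpolation=cv2.INTER_CUBIC))
E
```

```text
carton frame TCP [-0.00116621 -0.16949037] [ 0.5536644  -0.46897223  0.2722745 ] [ 3.13710198  0.00381985 -1.42953522]
```

View pics/t18c.png

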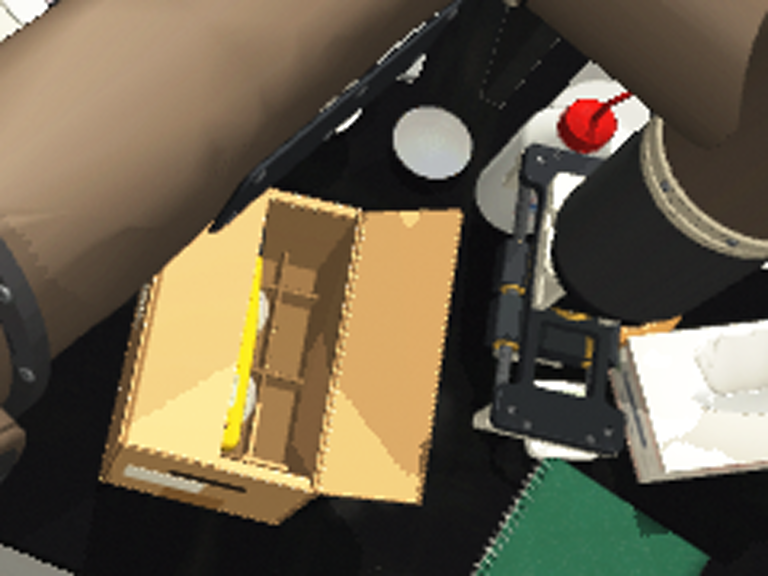

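Emit:
step_arm(commands="0 0 46 0 0 0; 0 0 48 0 0 0; 0 0 0 0 0 0; -6 0 0 0 0 0; -8 0 -3 0 0 0; 0 0 0 0 0 0")

```text
t: 35.92
eef_pos: [0.5537, -0.4552, 0.1876]
ee_rot: [-3.139, -0.002, -1.428]
force: [0.1, -0.1, 0.6]
width: 0.0003
```

Emit:
step_arm(commands="-6 0 -4 0 0 0; -5 0 -7 0 0 0; -6 0 -7 0 0 0; 0 0 0 0 0 0")

```text
t: 36.42
eef_pos: [0.5506, -0.4383, 0.204]
ee_rot: [-3.14, -0.001, -1.428]
force: [1.2, -2.3, 2.2]
width: 0.0005
```

```bash
python3 - <<'E'
from plan import *
import pickle
s=get_state()
print('carton frame TCP',RC@(s['eef_pos'][:2]-C),s['eef_pos'],s['ee_rot'],s['force'])
q=shot('top','top19')
cv2.imwrite('pics/t19c.png',cv2.resize(q['frame'][130:310,330:570,::-1],None,fx=3.2,fy=3.2,interpolation=cv2.INTER_CUBIC))
E
```

```text
carton frame TCP [ 1.30865982e-04 -1.38670758e-01] [ 0.55061742 -0.43827619  0.20398283] [-3.14038366e+00 -5.16827374e-04 -1.42840295e+00] [ 1.18072419 -2.28937469  2.16696946]
```

View pics/t19c.png

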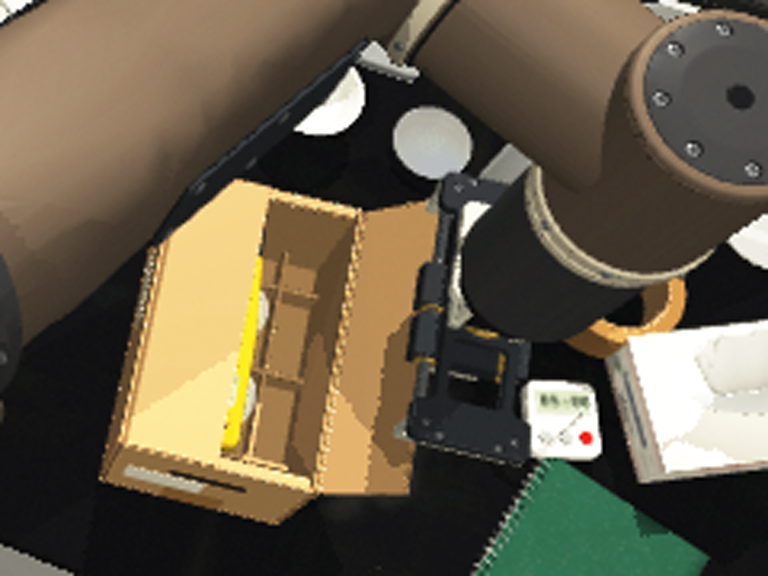

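Emit:
step_arm(commands="-6 0 -4 0 0 0; -6 0 -3 0 0 0; -6 0 -2 0 0 0; -9 0 -2 0 0 0; -9 0 -1 0 0 0; -7 0 0 0 0 0; -7 0 0 0 0 0; 0 0 0 0 0 0")

```text
t: 37.48
eef_pos: [0.5431, -0.3883, 0.2146]
ee_rot: [3.141, 0.001, -1.428]
force: [-1.0, 0.2, -0.7]
width: 0.0007
```

```bash
python3 - <<'E'
from plan import *
import pickle
s=get_state()
print('carton frame TCP',RC@(s['eef_pos'][:2]-C),s['eef_pos'],s['ee_rot'],s['force'])
q=shot('top','top20')
cv2.imwrite('pics/t20c.png',cv2.resize(q['frame'][130:310,330:570,::-1],None,fx=3.2,fy=3.2,interpolation=cv2.INTER_CUBIC))
E
```

```text
carton frame TCP [-0.00032179 -0.08816559] [ 0.5430716  -0.38833586  0.21455361] [ 3.14108266e+00  8.23634241e-04 -1.42828231e+00] [-0.97974671  0.15367877 -0.69817608]
```

View pics/t20c.png

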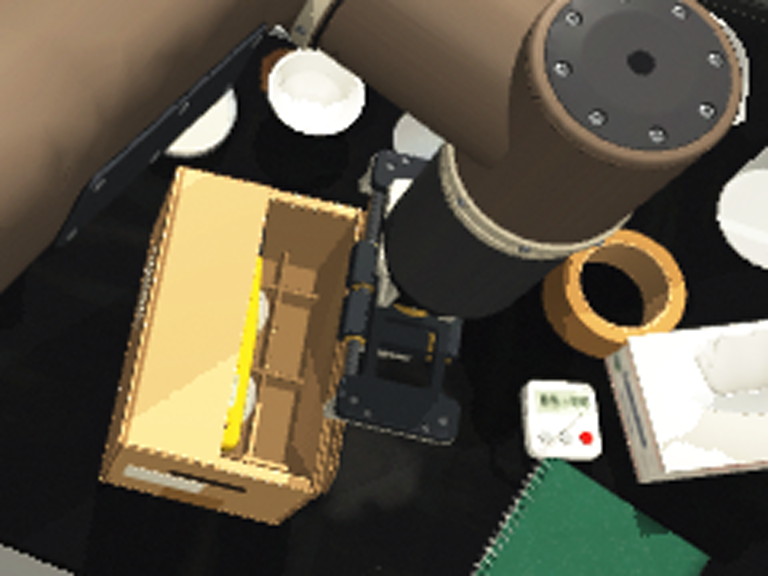

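Upright. The second half mirrors the first flap.

Emit:
step_arm(commands="-6 0 -1 0 0 0; -6 0 -1 0 0 0; -7 0 1 0 0 0; -8 0 1 0 0 0; -8 0 3 0 0 0; -7 0 3 0 0 0; -6 0 4 0 0 0; -6 0 5 0 0 0")

```text
t: 38.52
eef_pos: [0.5356, -0.3353, 0.1996]
ee_rot: [-3.141, -0.0, -1.429]
force: [0.8, -1.1, 0.6]
width: 0.0007
```

Emit:
step_arm(commands="-4 0 6 0 0 0; -4 0 6 0 0 0; -2 0 5 0 0 0; 0 0 3 0 0 0; 0 0 0 0 0 0; 0 0 0 0 0 0")

```text
t: 39.28
eef_pos: [0.5342, -0.3259, 0.1799]
ee_rot: [3.142, 0.0, -1.429]
force: [-1.1, -0.1, 0.4]
width: 0.0003
```

```bash
python3 - <<'E'
from plan import *
import pickle
s=get_state()
print('carton frame TCP',RC@(s['eef_pos'][:2]-C),s['eef_pos'],s['ee_rot'],s['force'])
q=shot('scene','scene21')
cv2.imwrite('pics/s21c.png',cv2.resize(q['frame'][60:250,280:480,::-1],None,fx=3,fy=3,interpolation=cv2.INTER_CUBIC))
E
```

```text
carton frame TCP [-0.0003261  -0.02514815] [ 0.53421129 -0.3259444   0.17986549] [ 3.14151524e+00  3.01916403e-05 -1.42889122e+00] [-1.1302007  -0.14826114  0.36213598]
```

View pics/s21c.png

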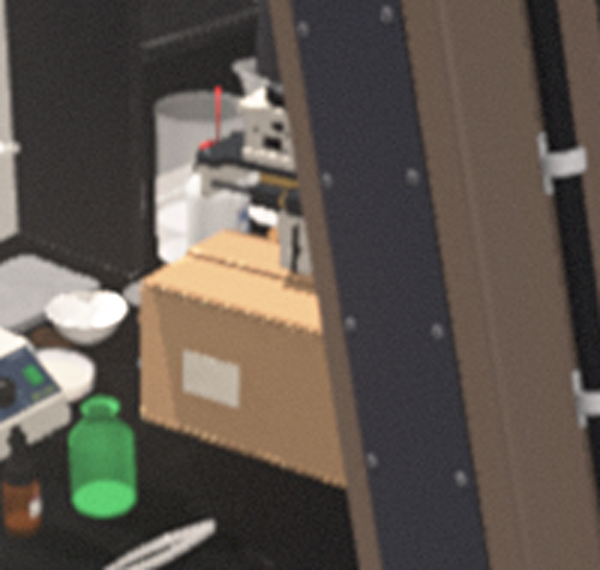

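Emit:
step_arm(commands="0 0 2 0 0 0; 0 0 2 0 0 0; 0 0 0 0 0 0; 0 0 0 0 0 0")

```text
t: 39.83
eef_pos: [0.5342, -0.3258, 0.1758]
ee_rot: [3.141, 0.0, -1.429]
force: [0.4, 0.5, -0.2]
width: 0.0006
```

Emit:
step_arm(commands="0 0 -20 0 0 0; 0 0 -60 0 0 0; -40 0 -40 0 0 0; -60 0 0 0 0 0; -60 0 0 0 0 0; -40 0 0 0 0 0; 0 0 0 0 0 0")

```text
t: 40.7
eef_pos: [0.5056, -0.1257, 0.2965]
ee_rot: [-3.14, 0.0, -1.425]
force: [-0.5, -0.1, 0.3]
width: 0.0006
```

```bash
python3 - <<'E'
from plan import *
import pickle
s=get_state()
print('carton frame TCP',RC@(s['eef_pos'][:2]-C),s['eef_pos'],s['ee_rot'],s['force'])
p=wshot('w22')
for n in('scene','top'):
    q=shot(n,n+'22');pickle.dump(q,open(n+'22.pkl','wb'))
    y,x=(100,310) if n=='scene' else (155,320)
    cv2.imwrite('pics/%s22c.png'%n,cv2.resize(q['frame'][y:y+135,x:x+170,::-1],None,fx=4.4,fy=4.4,interpolation=cv2.INTER_CUBIC))
E
```

```text
carton frame TCP [-0.00049931  0.17712019] [ 0.50561437 -0.12570773  0.29651951] [-3.14022962e+00  2.43137236e-04 -1.42538001e+00] [-0.51407209 -0.12352349  0.34162625]
```

View pics/scene22c.png

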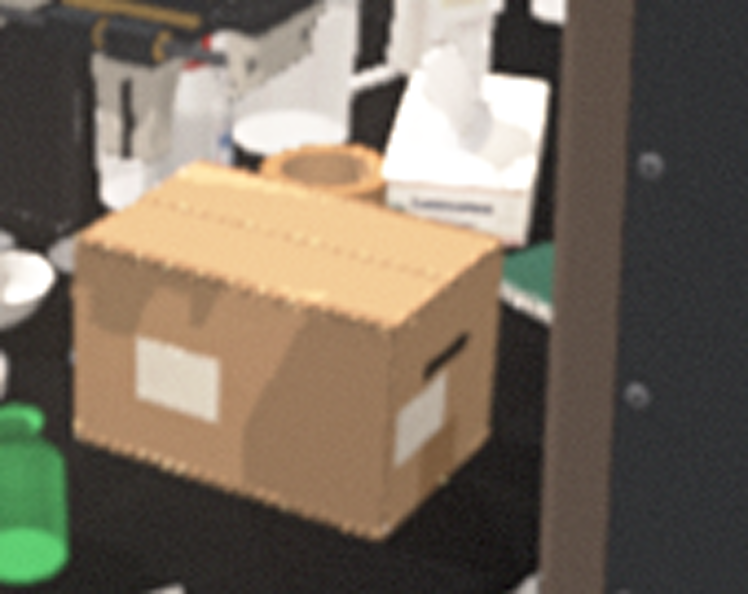

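View pics/top22c.png

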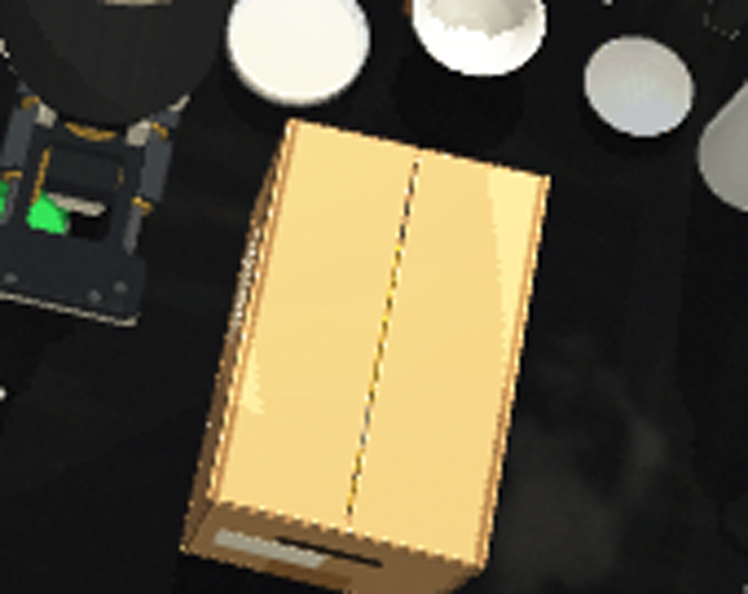

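View pics/w22.png

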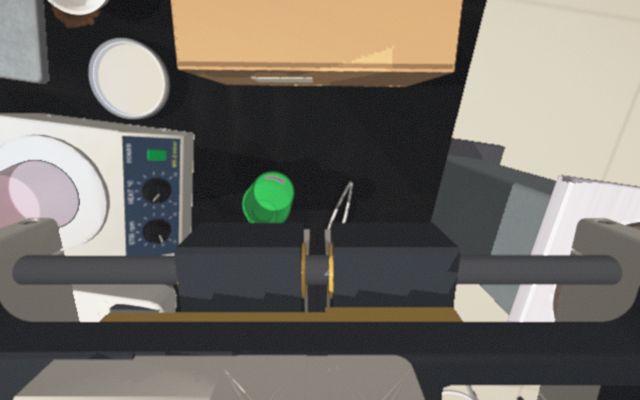

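Both flaps are flat: in the scene crop the near-end edge runs straight from (395,325) to (500,243), and the seam meets it. The robot is clear, so I'll hand in.

```bash
python3 - <<'E'
from station import *
print(job_done())
E
```

```text
the job is handed in; nothing more can be done
None
```

The carton is packed and handed in at about 41 s of the 72 s allowed. `job_done()` gives no verdict, so what follows rests on my own checks.

- **Sample bottle:** it stands upright in the empty cell. The first grip pinched the shoulder instead of the stopper, so I tried higher grips and finally held it on the tapered part below the stopper. I lowered it until the wrist force showed contact, then released. The picture taken afterwards showed it upright between the strips.
- **pH pen:** it lies flat across both bottles, lengthwise, with its head end towards the robot. The tall glass bottle was close to the gripper, so I slid the pen about 12 mm towards the robot as I gripped it. It was set down with about 2 N of contact force.
- **Flaps:** both were folded with the closed fingertips and pressed to the same height. For the left flap, the scene picture gave about 0.01 rad from level. The wrist picture could not resolve its angle that finely. The right flap I judged only from its pressing height and from the scene and top pictures, where the lid looks flat with a narrow even seam.
- **Bystanders:** I never touched the tall glass bottle, the dropper bottle or the tweezers. I did not measure their positions again at the end.

The largest force I saw was about 9 N, when I started the left flap. The robot was clear of everything at hand-in.

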